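# Fill the pastry case from the scoop

### The arm

A 6-joint arm with a two-finger parallel gripper is mounted at the origin on the work surface. World frame = base frame: x ahead of the robot, y to its left, z up, the work surface at z = 0. Lengths are in m, angles in rad, forces in N, time in s.
With the tool pointing down it reaches from about 0.325 to 0.775 m from the base axis. Payload 5.5 kg.
Tool frame: the origin (TCP) lies at the very end of the fingers, on their centre line; the grasp point (between the pads) lies 19 mm behind it; z points along the fingers, y is the line along which they close (so a half turn about z gives the same grasp; the last joint's range is limited). The gripper opens to 85 mm and grips with 20 to 120 N. Pads are 22 mm wide; open, the fingers measure 114 mm over their backs; the gripper's body (76 mm by 85 mm) begins 54 mm behind the grasp point. The pads swing forward as they close: fully open they stand 13 mm farther back than shut.
Start: joints at [-1.246, 0.091, 1.231, -0, 1.82, -0.057], TCP at [0.224, -0.557, 0.231] pointing down, gripper open.
Joint ranges: [-2.87, 2.87], [-0.86, 2.18], [0.17, 2.46], [-1.51, 4.65], [0.06, 2.69], [-2.65, 2.65]. Speed limits (rad/s): [2.57, 2.57, 3.01, 3.14, 3.14, 3.14].

### API

Orientations are given as a 3x3 rotation matrix whose columns are the frame's x, y, z axes.
In Python, from rig import bot gives the robot as it stands. The module is installed in compiled form; this text tells all that it offers.
- The arm moves only by the tool drive_tool, never from a script. Its arguments are lists of equal length, an entry for each row: "xyz": the shift along the tool's x, y, z in mm, a list of three; "angular": the turn, a rotation vector about the tool's x, y, z in degrees, a list of three. In form: {"xyz": [[tx, ty, tz], ...], "angular": [[rx, ry, rz], ...]}. A call has 1 to 5 rows; each row is the pose to reach, as a shift and turn from the pose commanded when the call began, along the tool's axes at that moment; what a row does not reach only later rows make up. A row lasts 1/8 s, in which the tool goes at most 62.5 mm and 10.7 degrees, less where a joint would pass 70% of its speed; a pose out of reach is approached as far as the arm can. A call with a gripper value outside its range is refused whole. "jaw" is the opening, from 0 (shut) to 1 (fully open), set as the call begins (left out, the last holds). The fingers move at their own pace and stop on an object; "newtons" is the grip in N (left out, the last holds). Time passes only in rows, so rows that repeat a pose let the fingers close. It gives the time, the measured TCP pose, the force, the opening and the grip force at its end, in the units of the state.
- bot.read_state(): the state, without advancing time (a new reading comes with each control period).
- bot.grab_frame(name): name is "scene" or "side" or "wrist"; returns the picture (400x640x3 uint8, red, green, blue); there is no depth.
- bot.camera_params(name): a dict with "fov_y" (degrees; the focal length in pixels is half the picture's height over the tangent of half this angle, whatever the lens; pixels are square), "cx", "cy" (the principal point, pixels), "camera_from_world" (4x4, takes a point from world to camera coordinates). Camera axes: x right, y up, looking along -z (the intrinsics and any distortion apply to the point x, -y, -z); pixel columns grow to the right and rows downward; lengths in m; the calibration is good to about 2 mm. A picture is of the moment at which its call begins: read the wrist's pose just before it. camera_params takes no time and is no camera call; for the wrist camera it gives the pose at the moment of the call.
- bot.close_job(): hands the job in; it is judged then, once.
Trained networks look in the newest picture that a camera, given by its name, has taken for a name from the list of things; names that differ only in an ending like _2 or _b are one class to them, and where a whole thing is asked for, a point or a joint stands for the part that bears it (a point fixed in the world has none). Each returns a list of dicts, best first, with "confidence" (0 to 1); they miss things now and then, are a little off and sometimes report something else, mostly with a low value. They report only what shows in the picture. A call takes as long as a camera call. They do not tell look-alikes from the thing itself.
- bot.spot_in(camera, name): "location" ([column, row] in pixels, amid what is visible of it).
The state is a dict: "time_s": time; "joint_positions": joint angles; "qvel": joint speeds; "effort": joint torques, N m; "position": TCP position; "eef_rot": TCP orientation; "contact_force": force on the tool from outside, world axes, zero at the start; "wrist_torque": the same for the moment, N m; "width": finger opening in m; "finger_force": force on a finger pad.
Only numpy, scipy, OpenCV 4.12 (cv2) and the standard library are available. Lean on these libraries where they do the work, as an engineer would, in place of code of your own. Each camera call takes 0.05 s, during which the arm holds its last target. There are 200 camera calls.

### The job

Pull the flap of the pastry display case all the way down, pour all six chocolate balls from the scoop into the baking tin inside the case, and stand the empty scoop back on its dark wooden board. Then push the flap back up until it is fully shut. Leave the other things on the table where they are.

Things in the scene. Friction and masses are not known exactly. Their poses are not given: they have to be found in the camera images.
- case: pastry display case, fixed: plinth 260 x 280 x 45 high, clear hood, 200 high in all. Origin: centre of its underside; x points away from its sloped open front. Clear roof at height 195 to 200, x -70 to +130; clear back and sides (5 thick, at y +-137). The front leans back 20 degrees from (x -130, height 50) to (x -75, height 196), closed by the flap. A baking tin fills the inside
- flap (a joint): bottom-hinged aluminium flap (8 thick, 270 wide, 155 long) closing the case's front; angle in rad: 0 shut (leaning back 20 degrees from upright), 1.85 fully down against its stop, almost level, towards the robot. Stiff hinge: stays where it is left (about 2 to 4 N at its bar)
- flap_hinge (a point): middle of the flap's hinge line (along the case's y), at x -130, height 50 in the case's frame
- flap_bar (a point): centre of the flap's handle bar: a round steel bar 12 mm thick, along the case's y, 110 mm between the centres of its two stalks, 40 mm beyond the flap's free edge and 195 mm from the hinge line; moves with the flap
- tin_in (a point): centre of the inner floor of the dark steel baking tin in the case; inside 214 (x) x 232 (y), walls 4 thick and 36 high above this floor; axes as the case's
- scoop: aluminium scoop with an open front, 92 wide, 150 long, loose, 150 g. Origin: centre under its flat floor, x to its open front, z up. Floor 4 thick from x -75 to +40, then a 40 mm ramp rising 20 degrees to the pouring lip, which keeps the balls in while level; side and back walls 40 high. Black grip above, joined to the back wall
- scoop_grip (a point): centre of the scoop's black grip: a bar 62 long (scoop's x), 14 wide (y), 24 high, 78 above the scoop's underside; clear on both sides and above
- scoop_lip (a point): middle of the scoop's pouring lip, 77 ahead of and 17 above the scoop's origin
- board: dark wooden board under the scoop, fixed, 210 (x) x 170 (y) x 14 high; origin at the centre of its underside. It lies to the left or to the right of the case; a wooden crate of biscuits, fixed, 200 x 160 x 55 high, stands in the other of the two places
- ball0_center (a point): centre of one of the six loose chocolate balls, 26 mm diameter, 12 g, lying in the scoop at the start
- ball1_center (a point): centre of one of the six loose chocolate balls, 26 mm diameter, 12 g, lying in the scoop at the start
- ball2_center (a point): centre of one of the six loose chocolate balls, 26 mm diameter, 12 g, lying in the scoop at the start
- ball3_center (a point): centre of one of the six loose chocolate balls, 26 mm diameter, 12 g, lying in the scoop at the start
- ball4_center (a point): centre of one of the six loose chocolate balls, 26 mm diameter, 12 g, lying in the scoop at the start
- ball5_center (a point): centre of one of the six loose chocolate balls, 26 mm diameter, 12 g, lying in the scoop at the start
- mug: bystander, loose: white mug, 80 mm diameter, 90 high, handle on its +y side; origin at the centre of its underside
- flask: bystander, loose: steel bottle with black cap, 68 mm diameter, 200 high; origin at the centre of its underside
- jar: bystander, loose: amber glass jar, 64 mm diameter, 85 high; origin at the centre of its underside
- coupling: bystander, loose: aluminium hose coupling, 72 mm diameter, 55 high; origin at the centre of its underside
- tape: bystander, loose: cardboard-brown roll of tape lying flat, 90 mm diameter, 30 high; origin at the centre of its underside
Things that resemble listed ones, but are neither listed nor needed, are in the scene too. Leave any purple look-alike of the scoop alone.

How it is judged:
On the way, in this order (a step that is already met when the one before it is completed fails the run):
1. the flap is pulled down (past 1.6 rad; its stop is at 1.85) (value of joint flap above 1.6 rad), for 0.2 s.
2. all six balls lie in the baking tin (x of ball0_center in the frame of tin_in between -0.108 and 0.108 m and y of ball0_center in the frame of tin_in between -0.117 and 0.117 m and z of ball0_center in the frame of tin_in between 0.005 and 0.045 m and x of ball1_center in the frame of tin_in between -0.108 and 0.108 m and y of ball1_center in the frame of tin_in between -0.117 and 0.117 m and z of ball1_center in the frame of tin_in between 0.005 and 0.045 m and x of ball2_center in the frame of tin_in between -0.108 and 0.108 m and y of ball2_center in the frame of tin_in between -0.117 and 0.117 m and z of ball2_center in the frame of tin_in between 0.005 and 0.045 m and x of ball3_center in the frame of tin_in between -0.108 and 0.108 m and y of ball3_center in the frame of tin_in between -0.117 and 0.117 m and z of ball3_center in the frame of tin_in between 0.005 and 0.045 m and x of ball4_center in the frame of tin_in between -0.108 and 0.108 m and y of ball4_center in the frame of tin_in between -0.117 and 0.117 m and z of ball4_center in the frame of tin_in between 0.005 and 0.045 m and x of ball5_center in the frame of tin_in between -0.108 and 0.108 m and y of ball5_center in the frame of tin_in between -0.117 and 0.117 m and z of ball5_center in the frame of tin_in between 0.005 and 0.045 m), for 0.3 s.
3. the scoop stands level on its board, let go (x of scoop in the frame of board between -0.06 and 0.06 m and y of scoop in the frame of board between -0.055 and 0.055 m and z of scoop in the frame of board between 0.01 and 0.02 m and angle between scoop's own z axis and vertical below 0.12 rad and linear speed of scoop below 0.02 m/s and contact force between the fingers and scoop below 0.1 N), for 0.2 s.
At the end, for the whole second after the job is handed in: The flap is shut (under 0.05 rad) and still; all six balls lie inside the tin's walls, centres under 45 mm above its floor; the scoop stands level on the board (within 60 mm along and 55 mm across of its centre, tilt under 0.12 rad), let go and at rest (all of step 2 and all of step 3 and value of joint flap below 0.05 rad and velocity of joint flap below 0.05 rad/s); the robot touches nothing.
It fails at once if a bystander is moved more than 40 mm or tipped over (distance of any of mug, flask, jar, coupling, tape from where it was at the start of the episode above 0.04 m or angle between any of mug, flask, jar, coupling, tape's own z axis and vertical above 0.5 rad).
It also fails if it takes over 72 s, if anything falls off the work surface, if the arm or the gripper's body presses on something with over 40 N, if the wrist force passes 120 N, or if a joint passes its speed limit or range.

## Working session

There is one attempt and no reset: what is moved stays moved. The work goes in short steps, Python scripts to look and compute and a tool call to move; the robot and the scene stay as the last step left them, time stands still between calls to the robot, and variables do not carry over. Pictures are saved under pics/ and viewed, at most 10 in all, crops included, and the job is handed in when it is done.

Besides the shell and the picture viewer there is one more tool, called as name(argument=value, ...), one argument or row to a line, values as JSON. drive_tool: Moves the arm, as the interface text tells. Its arguments: {"type":"object","properties":{"xyz":{"type":"array","items":{"type":"array","items":{"type":"number"}}},"angular":{"type":"array","items":{"type":"array","items":{"type":"number"}}},"jaw":{"type":"number"},"newtons":{"type":"number"}},"required":["xyz","angular"]}

```bash
mkdir -p pics
cat > h.py <<'E'
import numpy as np, cv2
from rig import bot
def params(cam):
    p=bot.camera_params(cam); T=np.array(p["camera_from_world"]); f=200/np.tan(np.radians(p["fov_y"])/2)
    return T,f,p["cx"],p["cy"]
def proj(cam,P,pp=None):
    T,f,cx,cy=pp or params(cam); P=np.atleast_2d(P); c=P@T[:3,:3].T+T[:3,3]
    return np.c_[cx+f*c[:,0]/-c[:,2], cy-f*c[:,1]/-c[:,2]]
def ray(cam,px,pp=None):
    T,f,cx,cy=pp or params(cam); R=T[:3,:3]
    d=R.T@np.array([(px[0]-cx)/f,-(px[1]-cy)/f,-1]); return -R.T@T[:3,3], d/np.linalg.norm(d)
def atz(cam,px,z,pp=None):
    o,d=ray(cam,px,pp); return o+d*(z-o[2])/d[2]
def tri(a,pa,b,pb):
    o1,d1=ray(a,pa); o2,d2=ray(b,pb)
    s=np.linalg.lstsq(np.c_[d1,-d2],o2-o1,rcond=None)[0]
    p,q=o1+d1*s[0],o2+d2*s[1]; return (p+q)/2,np.linalg.norm(p-q)
E
python3 - <<'E'
from h import *
np.set_printoptions(precision=3,suppress=True)
ims=[]
for c in("scene","side"):
    im=bot.grab_frame(c); ims.append(im); cv2.imwrite(f"pics/{c}0.png",im[...,::-1])
    p=bot.camera_params(c);print(c,{k:v for k,v in p.items() if k!="camera_from_world"}, list(p)); T=np.array(p["camera_from_world"]);print(-T[:3,:3].T@T[:3,3],T[2,:3])
    for n in("case","flap","flap_bar","tin_in","scoop","scoop_grip","scoop_lip","board","ball0_center","mug","flask","jar","coupling","tape","flap_hinge"):
        print(n,[(np.round(d["location"]),round(d["confidence"],2)) for d in bot.spot_in(c,n)][:7])
print(bot.read_state())
E
```

```text
scene {'fov_y': 45.93664432710453, 'cx': 330.5425176125883, 'cy': 195.3622077207634} ['fov_y', 'cx', 'cy', 'camera_from_world']
[ 0.903 -0.483  1.287] [ 0.291 -0.408  0.865]
case []
flap []
flap_bar [(array([357., 243.]), 0.79), (array([396., 270.]), 0.62)]
tin_in [(array([395., 274.]), 0.78)]
scoop [(array([380., 140.]), 0.94), (array([332.,  94.]), 0.71)]
scoop_grip [(array([335.,  89.]), 0.97), (array([378., 137.]), 0.73), (array([311., 124.]), 0.46)]
scoop_lip [(array([329.,  91.]), 0.85), (array([376., 137.]), 0.74)]
board [(array([382., 159.]), 0.62)]
ball0_center []
mug [(array([426., 193.]), 0.72), (array([200., 255.]), 0.32), (array([308., 127.]), 0.19)]
flask [(array([300., 359.]), 0.8)]
jar [(array([310., 124.]), 0.76)]
coupling [(array([199., 255.]), 0.67), (array([358., 239.]), 0.63), (array([395., 269.]), 0.57)]
tape [(array([304., 170.]), 0.65)]
flap_hinge [(array([399., 272.]), 0.55)]
side {'fov_y': 47.67017546973883, 'cx': 311.74244999587944, 'cy': 197.51965040618725} ['fov_y', 'cx', 'cy', 'camera_from_world']
[ 0.466 -0.948  1.082] [-0.03  -0.747  0.664]
case [(arra
[... 559 characters left out ...]
[267., 227.]), 0.4), (array([303., 173.]), 0.27)]
coupling [(array([229., 322.]), 0.76)]
tape [(array([265., 229.]), 0.83), (array([394., 333.]), 0.64)]
flap_hinge []
{'time_s': 1.6, 'joint_positions': array([-1.246,  0.091,  1.231, -0.   ,  1.82 , -0.057]), 'qvel': array([ 0.001,  0.001, -0.001,  0.   , -0.001, -0.   ]), 'effort': array([  0.001, -45.846, -41.808,   0.   ,   0.001,   0.   ]), 'position': array([ 0.224, -0.557,  0.231]), 'eef_rot': array([[ 0.928,  0.373, -0.   ],
       [ 0.373, -0.928,  0.   ],
       [-0.   , -0.   , -1.   ]]), 'contact_force': array([0.283, 0.243, 0.132]), 'wrist_torque': array([-0.006,  0.02 ,  0.019]), 'finger_force': 0.0, 'width': 0.08530990579750494}
```

View pics/scene0.png

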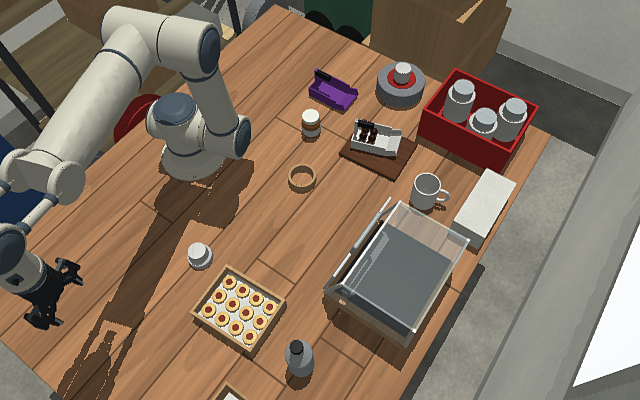

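View pics/side0.png

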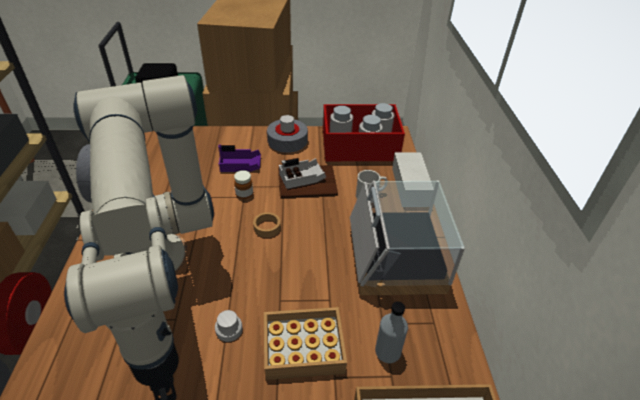

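Two scoop-like things: the purple one at scene (332,92)/side (238,158), and the grey one at scene (378,140)/side (303,172) on the dark board with balls in it. The grey one fits (aluminium, on board, holds balls). The mug (426,193) stands between board and case. Enlarged crop to confirm.

Run:
```python
import cv2,numpy as np
a=cv2.imread("pics/scene0.png");b=cv2.imread("pics/side0.png")
def c(im,x,y,w,h,s): return cv2.resize(im[y:y+h,x:x+w],None,fx=s,fy=s,interpolation=cv2.INTER_CUBIC)
# scene crops: scoop 330..430x110..185 ; case 315..475x190..350 
L=np.vstack([c(a,330,112,100,70,4),c(b,260,150,100,70,4)])
R=np.vstack([c(a,315,190,160,120,2.5),c(b,345,172,133,100,3)[:,:400]])
R=np.hstack([R[:, :399]]) if R.shape[1]>400 else R
h=max(L.shape[0],R.shape[0]);L=cv2.copyMakeBorder(L,0,h-L.shape[0],0,0,0);R=cv2.copyMakeBorder(R,0,h-R.shape[0],0,0,0)
print(L.shape,R.shape)
cv2.imwrite("pics/crop.png",np.hstack([L,R])[:600,:800])
```

```text
Traceback (most recent call last):
ValueError: all the input array dimensions except for the concatenation axis must match exactly, but along dimension 1, the array at index 0 has size 400 and the array at index 1 has size 399
```

Run:
```python
import cv2,numpy as np
a=cv2.imread("pics/scene0.png");b=cv2.imread("pics/side0.png")
def c(im,x,y,w,h): return cv2.resize(im[y:y+h,x:x+w],(400,300),interpolation=cv2.INTER_CUBIC)
cv2.imwrite("pics/crop.png",np.vstack([np.hstack([c(a,330,110,100,75),c(a,315,190,160,120)]),np.hstack([c(b,265,150,80,60),c(b,345,175,133,100)])]))
```

```text
(no output)
```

View pics/crop.png

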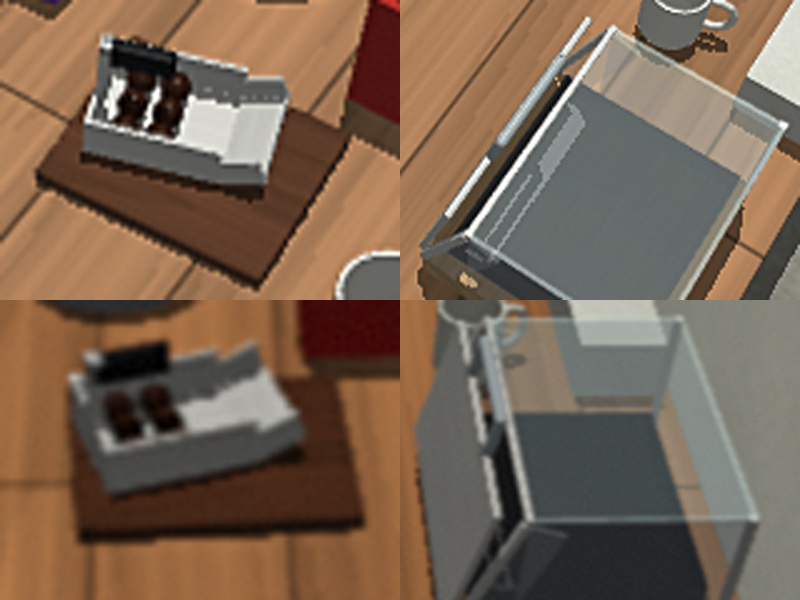

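```bash
cat > fit.py <<'E'
from h import *
from scipy.optimize import least_squares
def fit(obs,x0):  # obs: (cam,px,local)
    pp={c:params(c) for c in("scene","side")}
    def r(s):
        c,n=np.cos(s[2]),np.sin(s[2]);o=[]
        for cam,px,l in obs:
            P=[s[0]+c*l[0]-n*l[1],s[1]+n*l[0]+c*l[1],l[2]]; o+=list(proj(cam,P,pp[cam])[0]-px)
        return o
    s=least_squares(r,x0,loss="soft_l1");return s.x,np.array(r(s.x)).reshape(-1,2).round(1)
E
python3 - <<'E'
from fit import *
np.set_printoptions(precision=4,suppress=True)
for n,a,b in(("grip",(365.8,123),(290.8,162)),("mug",(426,193),(366,177)),("flask",(300,359),(394,330)),("jar",(310,124),(244,182)),("tape",(304,175),(265,227)),("coup",(199,255),(229,322))):
    print(n,tri("scene",a,"side",b))
Y=.1395
c=fit([("scene",(399.8,201),(-.07,Y,.2)),("scene",(469,238.8),(.13,Y,.2)),("scene",(342.2,284),(-.07,-Y,.2)),
 ("side",(374,181.6),(-.07,Y,.2)),("side",(438.8,181.6),(.13,Y,.2)),("side",(388.3,248.3),(-.07,-Y,.2)),("side",(463,248.3),(.13,-Y,.2))],[.7,0,0])
print("case",c)
b=fit([("scene",(339.5,153.75),(-.105,-.085,.014)),("scene",(394.2,180.75),(.105,-.085,.014)),("scene",(417,142.5),(.105,.085,.014)),
("side",(280.6,195),(-.105,-.085,.014)),("side",(337,193),(.105,-.085,.014)),("side",(332,166),(.105,.085,.014))],[.6,.3,0])
print("board",b)
print("gripdir",tri("scene",(358.5,122),"side",(283.5,162.3)),tri("scene",(373.5,124),"side",(298.5,161)))
E
```

```text
grip (array([0.4392, 0.3678, 0.0862]), np.float64(0.0019496657146977987))
mug (array([0.7132, 0.2573, 0.0915]), np.float64(0.03152599178265831))
flask (array([ 0.7026, -0.34  ,  0.103 ]), np.float64(0.006092834052701279))
jar (array([0.2781, 0.2796, 0.0626]), np.float64(0.004626398177098464))
tape (array([ 0.3505,  0.1441, -0.0194]), np.float64(0.00635908056187862))
coup (array([ 0.2839, -0.2684,  0.0374]), np.float64(0.003963850716188778))
case (array([ 0.7692, -0.0186,  0.0062]), array([[ 0.5, -0.3],
       [ 0.2,  0.9],
       [-0.7,  0.4],
       [-0.3, -0.8],
       [-0.6, -1.2],
       [-0.4,  0.5],
       [ 0.6, -0.3]]))
board (array([0.4994, 0.3538, 0.0759]), array([[-2.2, -0.6],
       [ 0.4, -0.3],
       [ 0.6,  0.5],
       [-0.7,  1.2],
       [ 1.3,  0.1],
       [ 0. , -1.6]]))
gripdir (array([0.4154, 0.3589, 0.0887]), np.float64(0.004789309500059618)) (array([0.4651, 0.3747, 0.0881]), np.float64(0.00770462326638215))
```

Run:
```python
from h import *
cx,cy,yw=.7692,-.0186,.006
def fl(l,y,th):
    a=np.radians(20)-th; return [cx-.13+l*np.sin(a),cy+y,.05+l*np.cos(a)]
for cam,f in(("scene","scene0"),("side","side0")):
    im=cv2.imread(f"pics/{f}.png"); x0,y0,s=((300,175,2.5) if cam=="scene" else (335,160,2.5))
    for k,th in enumerate((0,.3,.6)):
        big=cv2.resize(im,None,fx=5,fy=5,interpolation=cv2.INTER_CUBIC)
        for l,y,col in((.155,-.135,0),(.155,.135,0),(.195,-.055,1),(.195,.055,1),(0,-.135,0),(0,.135,0)):
            u=proj(cam,fl(l,y,th))[0]*5; cv2.circle(big,tuple(int(v) for v in u),5,(0,0,255) if col else (0,255,0),2)
        cr=cv2.resize(big[y0*5:(y0+133)*5,x0*5:(x0+110)*5],(266,300),interpolation=cv2.INTER_AREA)
        row=cr if k==0 else np.hstack([row,cr])
    out=row if cam=="scene" else np.vstack([out,row])
cv2.imwrite("pics/flap.png",out)
```

```text
(no output)
```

View pics/flap.png

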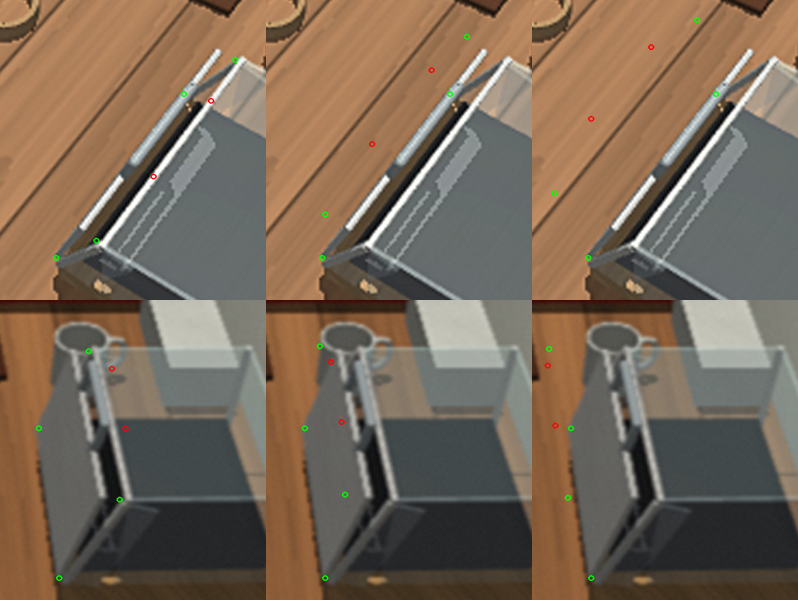

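```bash
cat > plan.py <<'E'
from h import *
from scipy.spatial.transform import Rotation as Ro, Slerp
import json
def Rz(zdir,ydir):
    z=np.array(zdir,float);z/=np.linalg.norm(z);y=np.array(ydir,float);y-=z*(y@z);y/=np.linalg.norm(y)
    return np.c_[np.cross(y,z),y,z]
def plan(wps,mm=40,deg=9,pad=0):
    """wps: list of (p,R|None[,mm]); prints drive_tool rows from the present pose"""
    s=bot.read_state();p=np.array(s["position"]);R=np.array(s["eef_rot"]);poses=[]
    a,A=p,R
    for w in wps:
        b=np.array(w[0],float);B=A if w[1] is None else w[1];m=w[2] if len(w)>2 else mm
        rv=Ro.from_matrix(A.T@B).as_rotvec();n=max(1,int(np.ceil(max(np.linalg.norm(b-a)*1e3/m,np.degrees(np.linalg.norm(rv))/deg))))
        poses+=[(a+(b-a)*k/n,A@Ro.from_rotvec(rv*k/n).as_matrix()) for k in range(1,n+1)]
        a,A=b,B
    poses+=[poses[-1]]*pad
    for i in range(0,len(poses),5):
        X,G=[],[]
        for q,Q in poses[i:i+5]:
            x=np.round(R.T@(q-p)*1e3).astype(int);g=np.round(np.degrees(Ro.from_matrix(R.T@Q).as_rotvec()),1)+0
            X.append(x.tolist());G.append(g.tolist())
        print(json.dumps({"xyz":X,"angular":G}))
        p=p+R@np.array(X[-1])/1e3;R=R@Ro.from_rotvec(np.radians(G[-1])).as_matrix()
E
python3 - <<'E'
from plan import *
D=Rz([0,0,-1],[1,0,0])
plan([([.26,-.52,.32],None),([.678,-.019,.33],D)],mm=55,deg=9.5,pad=1)
E
```

```text
{"xyz": [[24, -10, -44], [48, -21, -89], [95, -46, -90], [143, -72, -90], [191, -98, -91]], "angular": [[0.0, 0.0, 0.0], [0.0, 0.0, 0.0], [0.0, 0.0, -5.7], [0.0, 0.0, -11.4], [0.0, 0.0, -17.0]]}
{"xyz": [[53, -10, -1], [107, -21, -2], [160, -32, -3], [213, -42, -4], [267, -53, -4]], "angular": [[0.0, 0.0, -5.7], [0.0, 0.0, -11.4], [0.0, 0.0, -17.1], [0.0, 0.0, -22.7], [0.0, 0.0, -28.4]]}
{"xyz": [[52, 16, -1], [104, 32, -2], [156, 48, -3], [208, 64, -4], [208, 64, -4]], "angular": [[0.0, 0.0, -5.7], [0.0, 0.0, -11.4], [0.0, 0.0, -17.0], [0.0, 0.0, -22.7], [0.0, 0.0, -22.7]]}
```

drive_tool(
  xyz=[
    [24, -10, -44],
    [48, -21, -89],
    [95, -46, -90],
    [143, -72, -90],
    [191, -98, -91],
  ],
  angular=[
    [0, 0, 0],
    [0, 0, 0],
    [0, 0, -5.7],
    [0, 0, -11.4],
    [0, 0, -17],
  ],
)

```text
time_s: 2.22
position: [0.3651, -0.3934, 0.3224]
eef_rot: [[0.777, 0.63, 0.0], [0.63, -0.777, -0.0], [0.0, 0.0, -1.0]]
contact_force: [1.2, -0.3, 0.3]
width: 0.0859
finger_force: 0.0
```

drive_tool(
  xyz=[
    [53, -10, -1],
    [107, -21, -2],
    [160, -32, -3],
    [213, -42, -4],
    [267, -53, -4],
  ],
  angular=[
    [0, 0, -5.7],
    [0, 0, -11.4],
    [0, 0, -17.1],
    [0, 0, -22.7],
    [0, 0, -28.4],
  ],
)

```text
time_s: 2.85
position: [0.5398, -0.1844, 0.3265]
eef_rot: [[0.383, 0.924, 0.001], [0.924, -0.383, -0.0], [-0.0, 0.001, -1.0]]
contact_force: [0.6, 0.3, 0.5]
width: 0.0855
finger_force: 0.0
```

drive_tool(
  xyz=[
    [52, 16, -1],
    [104, 32, -2],
    [156, 48, -3],
    [208, 64, -4],
    [208, 64, -4],
  ],
  angular=[
    [0, 0, -5.7],
    [0, 0, -11.4],
    [0, 0, -17],
    [0, 0, -22.7],
    [0, 0, -22.7],
  ],
  jaw=0.7,
)

```text
time_s: 3.48
position: [0.6801, -0.0152, 0.3268]
eef_rot: [[-0.005, 1.0, -0.004], [1.0, 0.005, 0.001], [0.001, -0.004, -1.0]]
contact_force: [-0.3, -0.8, -0.6]
width: 0.0598
finger_force: 0.0
```

Run:
```python
from h import *
np.set_printoptions(precision=3,suppress=True)
s=bot.read_state();print(s["time_s"],s["position"],s["joint_positions"],s["width"]);print(s["eef_rot"])
for c in("wrist","side"):
    im=bot.grab_frame(c);cv2.imwrite(f"pics/{c}1.png",im[...,::-1])
    print(c,bot.spot_in(c,"flap_bar"))
    for th in(0,.15,.3):
        a=.349-th;P=[.639+.195*np.sin(a),-.019,.05+.195*np.cos(a)];print(th,P,proj(c,P))
p=bot.camera_params("wrist");T=np.array(p["camera_from_world"]);print(p["fov_y"],-T[:3,:3].T@T[:3,3],T[:3,:3])
```

```text
3.475 [ 0.68  -0.015  0.327] [-0.073  0.38   0.724  0.001  2.041 -0.078] 0.05980787613263091
[[-0.005  1.    -0.004]
 [ 1.     0.005  0.001]
 [ 0.001 -0.004 -1.   ]]
wrist [{'location': [304.6, 176.0], 'confidence': 0.92}]
0 [np.float64(0.705681861372804), -0.019, np.float64(0.23324445247771664)] [[352.257 204.462]]
0.15 [np.float64(0.677549387183952), -0.019, np.float64(0.24115162763560705)] [[318.5   207.306]]
0.3 [np.float64(0.6485511768664961), -0.019, np.float64(0.24476594933525964)] [[282.143 208.648]]
side [{'location': [362.5, 227.5], 'confidence': 0.74}, {'location': [405.0, 240.8], 'confidence': 0.5}]
0 [np.float64(0.705681861372804), -0.019, np.float64(0.23324445247771664)] [[383.975 203.416]]
0.15 [np.float64(0.677549387183952), -0.019, np.float64(0.24115162763560705)] [[374.256 201.354]]
0.3 [np.float64(0.6485511768664961), -0.019, np.float64(0.24476594933525964)] [[363.985 200.427]]
67.5666735965025 [0.678 0.053 0.473] [[ 1.    -0.002  0.001]
 [ 0.002  0.957 -0.289]
 [-0.     0.289  0.957]]
```

View pics/wrist1.png

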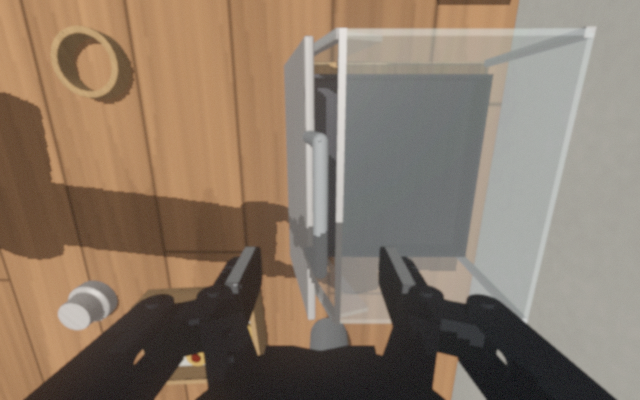

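The wrist picture shows the bar from (319,135) to about (320,280), partly in shadow. This matches the projection (318,207) for a flap angle of about 0.15. Descend and grip.

drive_tool(
  xyz=[
    [-2, -1, 30],
    [-4, -2, 60],
    [-4, -2, 85],
    [-4, -2, 104],
    [-4, -2, 104],
  ],
  angular=[
    [0, 0, 0],
    [0, 0, 0],
    [0, 0, 0],
    [0, 0, 0],
    [0, 0, 0],
  ],
)

```text
time_s: 4.3
position: [0.675, -0.0241, 0.2253]
eef_rot: [[0.003, 1.0, -0.002], [1.0, -0.003, 0.0], [0.0, -0.002, -1.0]]
contact_force: [-0.1, 0.6, 0.4]
width: 0.0599
finger_force: 0.0
```

drive_tool(
  xyz=[
    [0, 0, 0],
    [0, 0, 0],
    [0, 0, 0],
    [0, 0, 0],
    [0, 0, 0],
  ],
  angular=[
    [0, 0, 0],
    [0, 0, 0],
    [0, 0, 0],
    [0, 0, 0],
    [0, 0, 0],
  ],
  jaw=0,
  newtons=30,
)

```text
time_s: 4.92
position: [0.6769, -0.0229, 0.228]
eef_rot: [[0.001, 1.0, 0.003], [1.0, -0.001, -0.001], [-0.001, 0.003, -1.0]]
contact_force: [1.5, -2.1, 5.2]
width: 0.0108
finger_force: 29.4
```

Run:
```python
from plan import *
s=bot.read_state();print(s["width"],s["position"],s["joint_positions"])
D=Rz([0,0,-1],[1,0,0])
x,z=s["position"][0],s["position"][2]+.017
th0=.349-np.arctan2(x-.639,z-.05);print(th0,np.hypot(x-.639,z-.05))
w=[]
for t in np.linspace(th0,1.86,18)[1:]:
    a=.349-t; w.append(([.639+.195*np.sin(a),s["position"][1],.05+.195*np.cos(a)-.017],D,60))
plan(w,pad=2)
```

```text
0.010784350212156325 [ 0.67691794 -0.02293495  0.22798465] [-8.39403636e-02  3.03173364e-01  9.97099158e-01 -3.04812349e-04
  1.83799025e+00 -8.34692429e-02]
0.1569309356046237 0.19863731838885004
{"xyz": [[0, -20, 1], [0, -40, 0], [0, -59, 1], [0, -78, 4], [0, -97, 9]], "angular": [[0.2, 0.0, 0.0], [0.2, 0.0, 0.0], [0.2, 0.0, 0.0], [0.2, 0.0, 0.0], [0.2, 0.0, 0.0]]}
{"xyz": [[0, -18, 7], [0, -36, 15], [0, -53, 26], [0, -68, 38], [0, -82, 51]], "angular": [[0.0, 0.0, 0.0], [0.0, 0.0, 0.0], [0.0, 0.0, 0.0], [0.0, 0.0, 0.0], [0.0, 0.0, 0.0]]}
{"xyz": [[0, -13, 15], [0, -24, 31], [0, -34, 48], [0, -41, 66], [0, -47, 85]], "angular": [[0.0, 0.0, 0.0], [0.0, 0.0, 0.0], [0.0, 0.0, 0.0], [0.0, 0.0, 0.0], [0.0, 0.0, 0.0]]}
{"xyz": [[0, -4, 19], [0, -7, 38], [0, -7, 38], [0, -7, 38]], "angular": [[0.0, 0.0, 0.0], [0.0, 0.0, 0.0], [0.0, 0.0, 0.0], [0.0, 0.0, 0.0]]}
```

drive_tool(
  xyz=[
    [0, -20, 1],
    [0, -40, 0],
    [0, -59, 1],
    [0, -78, 4],
    [0, -97, 9],
  ],
  angular=[
    [0, 0, 0],
    [0, 0, 0],
    [0, 0, 0],
    [0, 0, 0],
    [0, 0, 0],
  ],
)

```text
time_s: 5.55
position: [0.5797, -0.0234, 0.2194]
eef_rot: [[0.001, 1.0, 0.005], [1.0, -0.001, -0.002], [-0.002, 0.005, -1.0]]
contact_force: [5.4, -3.1, -2.1]
width: 0.0106
finger_force: 30.8
```

drive_tool(
  xyz=[
    [0, -18, 7],
    [0, -36, 15],
    [0, -53, 26],
    [0, -68, 38],
    [0, -82, 51],
  ],
  angular=[
    [0, 0, 0],
    [0, 0, 0],
    [0, 0, 0],
    [0, 0, 0],
    [0, 0, 0],
  ],
)

```text
time_s: 6.18
position: [0.4975, -0.0235, 0.1666]
eef_rot: [[0.001, 1.0, 0.003], [1.0, -0.001, -0.002], [-0.002, 0.003, -1.0]]
contact_force: [5.3, -2.8, 0.6]
width: 0.0112
finger_force: 31.8
```

drive_tool(
  xyz=[
    [0, -13, 15],
    [0, -24, 31],
    [0, -34, 48],
    [0, -41, 66],
    [0, -47, 85],
  ],
  angular=[
    [0, 0, 0],
    [0, 0, 0],
    [0, 0, 0],
    [0, 0, 0],
    [0, 0, 0],
  ],
)

```text
time_s: 6.8
position: [0.4506, -0.0234, 0.0814]
eef_rot: [[0.001, 1.0, 0.002], [1.0, -0.001, -0.002], [-0.002, 0.002, -1.0]]
contact_force: [5.9, -4.2, 2.0]
width: 0.011
finger_force: 31.3
```

drive_tool(
  xyz=[
    [0, -4, 19],
    [0, -7, 38],
    [0, -7, 38],
    [0, -7, 38],
  ],
  angular=[
    [0, 0, 0],
    [0, 0, 0],
    [0, 0, 0],
    [0, 0, 0],
  ],
)

```text
time_s: 7.3
position: [0.445, -0.0232, 0.0434]
eef_rot: [[0.001, 1.0, 0.004], [1.0, -0.001, -0.001], [-0.001, 0.004, -1.0]]
contact_force: [7.7, -3.5, -1.9]
width: 0.0106
finger_force: 31.2
```

drive_tool(
  xyz=[
    [0, 0, 0],
    [0, 0, 0],
    [0, 0, -40],
    [0, 0, -90],
    [0, 0, -140],
  ],
  angular=[
    [0, 0, 0],
    [0, 0, 0],
    [0, 0, 0],
    [0, 0, 0],
    [0, 0, 0],
  ],
  jaw=0.6,
)

```text
time_s: 7.92
position: [0.4426, -0.0223, 0.1841]
eef_rot: [[0.0, 1.0, -0.002], [1.0, -0.0, 0.001], [0.001, -0.002, -1.0]]
contact_force: [0.7, 0.6, 0.4]
width: 0.0512
finger_force: 0.0
```

Run:
```python
from plan import *
s=bot.read_state();print(s["position"],s["joint_positions"])
y=.27
plan([([.44,.36,.27],Rz([0,0,-1],[-np.sin(y),np.cos(y),0]))],mm=55,deg=9.5,pad=2)
```

```text
[ 0.44261564 -0.02228674  0.18412821] [-1.27419515e-01 -3.39703800e-01  1.70991400e+00  4.17426515e-04
  1.77313190e+00 -1.27268703e-01]
{"xyz": [[32, 0, -7], [64, 0, -14], [96, -1, -21], [127, -1, -29], [159, -1, -36]], "angular": [[0.0, 0.0, -8.8], [0.0, 0.0, -17.6], [0.0, 0.0, -26.4], [0.0, 0.0, -35.2], [0.0, 0.0, -43.9]]}
{"xyz": [[23, 22, -7], [47, 44, -14], [70, 66, -21], [93, 88, -28], [116, 110, -35]], "angular": [[0.0, -0.1, -8.8], [0.0, -0.1, -17.6], [0.0, -0.1, -26.4], [0.0, -0.1, -35.2], [0.0, -0.1, -44.0]]}
{"xyz": [[2, 32, -8], [3, 63, -15], [3, 63, -15], [3, 63, -15]], "angular": [[0.0, 0.0, -8.8], [0.0, 0.0, -17.6], [0.0, 0.0, -17.6], [0.0, 0.0, -17.6]]}
```

drive_tool(
  xyz=[
    [32, 0, -7],
    [64, 0, -14],
    [96, -1, -21],
    [127, -1, -29],
    [159, -1, -36],
  ],
  angular=[
    [0, 0, -8.8],
    [0, 0, -17.6],
    [0, 0, -26.4],
    [0, 0, -35.2],
    [0, 0, -43.9],
  ],
)

```text
time_s: 8.55
position: [0.4418, 0.1375, 0.2191]
eef_rot: [[-0.697, 0.717, -0.001], [0.717, 0.697, 0.0], [0.001, -0.001, -1.0]]
contact_force: [0.4, -0.8, -0.3]
width: 0.0512
finger_force: 0.0
```

drive_tool(
  xyz=[
    [23, 22, -7],
    [47, 44, -14],
    [70, 66, -21],
    [93, 88, -28],
    [116, 110, -35],
  ],
  angular=[
    [0, 0, -8.8],
    [0, 0, -17.6],
    [0, 0, -26.4],
    [0, 0, -35.2],
    [0, 0, -44],
  ],
)

```text
time_s: 9.18
position: [0.4407, 0.2974, 0.2539]
eef_rot: [[-1.0, 0.032, -0.001], [0.032, 1.0, -0.0], [0.001, -0.001, -1.0]]
contact_force: [1.1, -0.2, -0.7]
width: 0.0512
finger_force: 0.0
```

drive_tool(
  xyz=[
    [2, 32, -8],
    [3, 63, -15],
    [3, 63, -15],
    [3, 63, -15],
  ],
  angular=[
    [0, 0, -8.8],
    [0, 0, -17.6],
    [0, 0, -17.6],
    [0, 0, -17.6],
  ],
)

```text
time_s: 9.68
position: [0.4403, 0.3589, 0.2686]
eef_rot: [[-0.964, -0.265, -0.001], [-0.265, 0.964, -0.001], [0.001, -0.001, -1.0]]
contact_force: [0.9, -0.1, 0.7]
width: 0.0512
finger_force: 0.0
```

Run:
```python
from h import *
np.set_printoptions(precision=3,suppress=True)
s=bot.read_state();print(s["time_s"],s["position"],s["joint_positions"],s["qvel"]);print(s["eef_rot"])
im=bot.grab_frame("wrist");cv2.imwrite("pics/wrist2.png",im[...,::-1])
print(bot.camera_params("wrist"))
for n in("scoop_grip","scoop_lip","scoop","ball0_center"): print(n,bot.spot_in("wrist",n))
print("grip est",proj("wrist",[.4392,.3678,.092]))
```

```text
9.675 [0.44  0.359 0.269] [ 0.624  0.017  1.241 -0.     1.885 -1.215] [-0.014 -0.011  0.007  0.     0.001 -0.003]
[[-0.964 -0.265 -0.001]
 [-0.265  0.964 -0.001]
 [ 0.001 -0.001 -1.   ]]
{'fov_y': 67.5666735965025, 'cx': 319.79293783980523, 'cy': 202.72899211224131, 'camera_from_world': array([[-0.265,  0.964, -0.001, -0.228],
       [-0.924, -0.255, -0.287,  0.546],
       [-0.276, -0.075,  0.958, -0.266],
       [ 0.   ,  0.   ,  0.   ,  1.   ]])}
scoop_grip [{'location': [454.7, 48.8], 'confidence': 0.9}, {'location': [321.9, 206.8], 'confidence': 0.88}]
scoop_lip [{'location': [324.2, 206.9], 'confidence': 0.86}, {'location': [454.5, 49.5], 'confidence': 0.59}]
scoop [{'location': [453.4, 47.9], 'confidence': 0.83}, {'location': [323.3, 208.9], 'confidence': 0.65}]
ball0_center [{'location': [296.4, 168.8], 'confidence': 0.59}]
grip est [[328.936 183.72 ]]
```

View pics/wrist2.png

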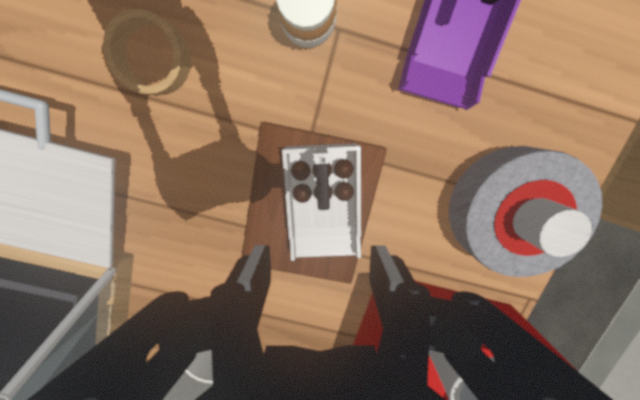

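The real scoop fills (284–360, 146–259) with four visible balls. Its grip runs from about (321,155) to (324,209). The purple look-alike is at (455,50), away from it.

Run:
```python
from h import *
np.set_printoptions(precision=4,suppress=True)
A=atz("wrist",(284,150),.054);B=atz("wrist",(359,146),.054);C=atz("wrist",(292,259),.04);D=atz("wrist",(360,257),.04)
print(A,B,C,D,np.linalg.norm(A-B),np.linalg.norm(C-D))
v=(C+D)/2-(A+B)/2;print("len",np.linalg.norm(v),"yaw",np.arctan2(v[1],v[0]), "yaw from back edge",np.arctan2(*( (B-A)[[1,0]]))-np.pi/2)
g=atz("wrist",(324,209),.085);print("grip front end",g,"grip ctr px",atz("wrist",(322.5,181),.092))
m=(A+B)/2;print("back mid",m)
im=cv2.imread("pics/wrist2.png");cv2.imwrite("pics/wc.png",cv2.resize(im[120:290,230:400],(600,600),interpolation=cv2.INTER_CUBIC))
```

```text
[0.4221 0.3086 0.054 ] [0.394 0.393 0.054] [0.566  0.3527 0.04  ] [0.5382 0.4419 0.04  ] 0.0889353339601334 0.09349816538658537
len 0.15197735140196802 yaw 0.31224420425710064 yaw from back edge 0.3218064102080065
grip front end [0.4708 0.3711 0.085 ] grip ctr px [0.4381 0.3602 0.092 ]
back mid [0.4081 0.3508 0.054 ]
```

View pics/wc.png

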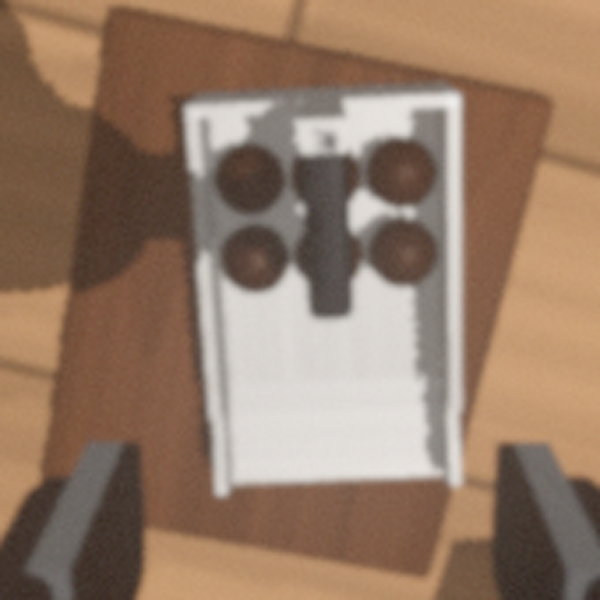

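Run:
```python
from h import *
np.set_printoptions(precision=4,suppress=True)
q=lambda x,y:(230+x/3.53,120+y/3.53)
for z in(.104,.092):
    a=atz("wrist",q(324,152),z);b=atz("wrist",q(331,314),z);print(z,a,b,np.linalg.norm(a-b),"ctr",(a+b)/2,"yaw",np.arctan2(*(b-a)[[1,0]]))
u=np.array([np.cos(.31),np.sin(.31)])
A=atz("wrist",q(183,100),.054);B=atz("wrist",q(462,92),.054);m=((A+B)/2)[:2];print("back",A,B,"origin",m+.075*u)
C=atz("wrist",q(215,495),.04);E=atz("wrist",q(463,487),.04);n=((C+E)/2)[:2];print(C,E,"origin from lip",n-.077*u, np.linalg.norm(n-m))
```

```text
0.104 [0.4175 0.3536 0.104 ] [0.465 0.369 0.104] 0.04988405023606889 ctr [0.4413 0.3613 0.104 ] yaw 0.31394023975509294
0.092 [0.4194 0.3542 0.092 ] [0.4687 0.3702 0.092 ] 0.051829397948278864 ctr [0.444  0.3622 0.092 ] yaw 0.31394023975509205
back [0.4209 0.3057 0.054 ] [0.3935 0.3952 0.054 ] origin [0.4786 0.3733]
[0.5682 0.3517 0.04  ] [0.5392 0.4439 0.04  ] origin from lip [0.4804 0.3743] 0.15394577096954878
```

```bash
cat >> plan.py <<'E'
TILT=np.radians(35)
def tool(g,yaw,phi=0):
    """tool pose holding the scoop's grip centre at g; phi nose-down"""
    u=np.array([np.cos(yaw),np.sin(yaw),0]);t=TILT-phi
    z=np.sin(t)*u-np.cos(t)*np.array([0,0,1]); return np.array(g)+.019*z, Rz(z,[-np.sin(yaw),np.cos(yaw),0])
E
python3 - <<'E'
from plan import *
p,R=tool([.437,.360,.092],.313);print(p)
plan([(p-.12*R[:,2],R,50),(p-.03*R[:,2],R,40),(p,R,15)],deg=9.5,pad=2)
E
```

```text
[0.44736847 0.36335563 0.07643611]
{"xyz": [[15, 0, 24], [31, 0, 47], [46, 0, 71], [61, 0, 95], [44, 1, 119]], "angular": [[-0.2, -8.7, -0.6], [-0.4, -17.5, -1.2], [-0.6, -26.2, -1.9], [-0.8, -35.0, -2.5], [-0.8, -35.0, -2.5]]}
{"xyz": [[0, 0, 30], [0, 0, 60], [0, 0, 70], [0, 0, 80], [0, 0, 90]], "angular": [[0.0, 0.0, 0.0], [0.0, 0.0, 0.0], [0.0, 0.0, 0.0], [0.0, 0.0, 0.0], [0.0, 0.0, 0.0]]}
{"xyz": [[0, 0, 0], [0, 0, 0]], "angular": [[0.0, 0.0, 0.0], [0.0, 0.0, 0.0]]}
```

drive_tool(
  xyz=[
    [15, 0, 24],
    [31, 0, 47],
    [46, 0, 71],
    [61, 0, 95],
    [44, 1, 119],
  ],
  angular=[
    [-0.2, -8.7, -0.6],
    [-0.4, -17.5, -1.2],
    [-0.6, -26.2, -1.9],
    [-0.8, -35, -2.5],
    [-0.8, -35, -2.5],
  ],
)

```text
time_s: 10.55
position: [0.3935, 0.3462, 0.1454]
eef_rot: [[-0.778, -0.313, 0.544], [-0.257, 0.95, 0.179], [-0.573, -0.0, -0.82]]
contact_force: [0.1, 0.0, 1.0]
width: 0.0509
finger_force: 0.0
```

drive_tool(
  xyz=[
    [0, 0, 30],
    [0, 0, 60],
    [0, 0, 70],
    [0, 0, 80],
    [0, 0, 90],
  ],
  angular=[
    [0, 0, 0],
    [0, 0, 0],
    [0, 0, 0],
    [0, 0, 0],
    [0, 0, 0],
  ],
)

```text
time_s: 11.18
position: [0.4475, 0.3649, 0.0773]
eef_rot: [[-0.778, -0.31, 0.546], [-0.253, 0.951, 0.179], [-0.575, 0.001, -0.818]]
contact_force: [0.2, -0.9, 0.1]
width: 0.0508
finger_force: 0.0
```

Run:
```python
from plan import *
np.set_printoptions(precision=4,suppress=True)
s=bot.read_state();p,R=tool([.437,.360,.092],.313);print(s["position"]-p,Ro.from_matrix(R.T@s["eef_rot"]).as_rotvec(),s["contact_force"],s["time_s"])
im=bot.grab_frame("scene");cv2.imwrite("pics/s3.png",im[...,::-1])
w=bot.grab_frame("wrist");cv2.imwrite("pics/w3.png",np.hstack([cv2.resize(w[100:400,120:520],(400,300)),cv2.resize(im[80:200,300:460],(400,300))])[...,::-1])
```

```text
[0.0001 0.0016 0.0009] [-0.002  -0.0016 -0.0013] [ 0.2306 -0.8978  0.0578] 11.175
```

View pics/w3.png

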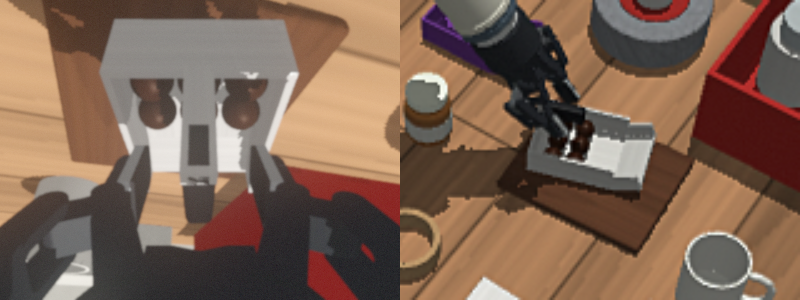

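The fingers straddle the grip at about (200,190) in the left crop, centred. Close and plan the carry.

drive_tool(
  xyz=[
    [0, 0, 0],
    [0, 0, 0],
    [0, 0, 0],
    [0, 0, 0],
    [0, 0, 0],
  ],
  angular=[
    [0, 0, 0],
    [0, 0, 0],
    [0, 0, 0],
    [0, 0, 0],
    [0, 0, 0],
  ],
  jaw=0,
  newtons=70,
)

```text
time_s: 11.9
position: [0.4471, 0.3645, 0.0771]
eef_rot: [[-0.779, -0.31, 0.546], [-0.254, 0.951, 0.178], [-0.574, 0.0, -0.819]]
contact_force: [-3.1, -3.8, 3.8]
width: 0.0132
finger_force: 70.2
```

Run:
```python
from plan import *
s=bot.read_state();print(s["position"],s["width"],s["finger_force"])
w=[]
for g,y,m in(([.437,.361,.112],.313,10),([.437,.361,.196],.313,20),([.437,.33,.206],.28,15),([.45,.20,.21],.15,25),([.46,.03,.208],.0,25),([.465,-.019,.206],.0,15)):
    w.append(tool(g,y)+(m,))
plan(w,deg=3)
```

```text
[0.44707964 0.3645436  0.07712852] 0.013231536275714422 70.21921992301941
{"xyz": [[-6, 0, -8], [-11, 0, -16], [-21, 0, -29], [-31, 0, -43], [-40, 0, -57]], "angular": [[0.0, 0.0, 0.0], [0.1, 0.0, 0.1], [0.1, 0.0, 0.1], [0.1, 0.0, 0.1], [0.1, 0.0, 0.1]]}
{"xyz": [[-10, 0, -14], [-19, 0, -27], [-19, -10, -32], [-18, -20, -37], [-17, -30, -41]], "angular": [[0.0, 0.0, 0.0], [0.0, 0.0, 0.0], [0.3, 0.0, 0.5], [0.7, 0.0, 1.0], [1.1, 0.0, 1.5]]}
{"xyz": [[2, -22, -3], [5, -43, -6], [8, -65, -8], [11, -87, -11], [14, -108, -14]], "angular": [[0.7, 0.0, 1.1], [1.4, 0.0, 2.1], [2.1, 0.0, 3.1], [2.8, 0.0, 4.1], [3.5, 0.0, 5.1]]}
{"xyz": [[1, -22, -1], [3, -47, -3], [6, -71, -4], [8, -96, -6], [10, -120, -7]], "angular": [[0.7, 0.0, 1.0], [1.4, 0.0, 2.0], [2.2, 0.0, 3.0], [2.9, 0.0, 4.1], [3.6, 0.0, 5.1]]}
{"xyz": [[1, -25, 0], [1, -49, 0], [1, -74, 1], [1, -86, 1], [1, -98, 2]], "angular": [[0.7, 0.0, 1.0], [1.4, 0.0, 2.0], [2.1, 0.0, 3.0], [2.1, 0.0, 3.0], [2.1, 0.0, 3.0]]}
{"xyz": [[-1, -13, 1], [-2, -25, 2]], "angular": [[0.0, 0.0, 0.0], [0.0, 0.0, 0.0]]}
```

drive_tool(
  xyz=[
    [-6, 0, -8],
    [-11, 0, -16],
    [-21, 0, -29],
    [-31, 0, -43],
    [-40, 0, -57],
  ],
  angular=[
    [0, 0, 0],
    [0.1, 0, 0.1],
    [0.1, 0, 0.1],
    [0.1, 0, 0.1],
    [0.1, 0, 0.1],
  ],
)

```text
time_s: 12.52
position: [0.4472, 0.3647, 0.1481]
eef_rot: [[-0.779, -0.308, 0.547], [-0.252, 0.951, 0.177], [-0.575, 0.0, -0.818]]
contact_force: [-0.1, 0.2, -2.5]
width: 0.0131
finger_force: 69.1
```

drive_tool(
  xyz=[
    [-10, 0, -14],
    [-19, 0, -27],
    [-19, -10, -32],
    [-18, -20, -37],
    [-17, -30, -41],
  ],
  angular=[
    [0, 0, 0],
    [0, 0, 0],
    [0.3, 0, 0.5],
    [0.7, 0, 1],
    [1.1, 0, 1.5],
  ],
)

```text
time_s: 13.15
position: [0.4469, 0.3319, 0.1888]
eef_rot: [[-0.788, -0.276, 0.551], [-0.227, 0.961, 0.157], [-0.573, -0.002, -0.82]]
contact_force: [-0.0, 0.3, -3.3]
width: 0.0131
finger_force: 69.1
```

Run:
```python
from h import *
im=bot.grab_frame("side");cv2.imwrite("pics/side4.png",im[...,::-1])
w=bot.grab_frame("wrist")
cv2.imwrite("pics/w4.png",np.hstack([cv2.resize(w[100:400,120:520],(400,300)),cv2.resize(im[90:210,220:380],(400,300))])[...,::-1])
```

```text
(no output)
```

View pics/w4.png

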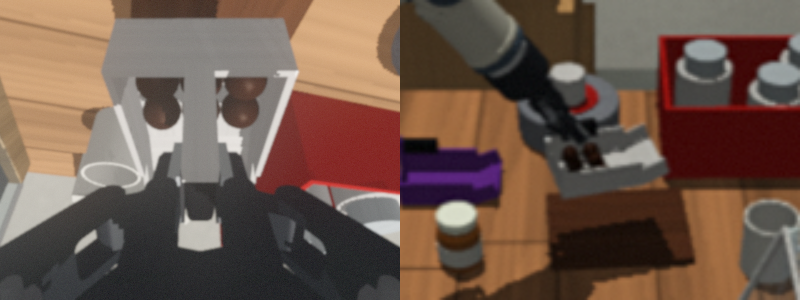

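The scoop is lifted level with the balls inside and unchanged relative to the fingers (left crop same as before). Carry on to the case.

drive_tool(
  xyz=[
    [2, -22, -3],
    [5, -43, -6],
    [8, -65, -8],
    [11, -87, -11],
    [14, -108, -14],
  ],
  angular=[
    [0.7, 0, 1.1],
    [1.4, 0, 2.1],
    [2.1, 0, 3.1],
    [2.8, 0, 4.1],
    [3.5, 0, 5.1],
  ],
)

```text
time_s: 13.88
position: [0.4582, 0.2231, 0.1926]
eef_rot: [[-0.807, -0.171, 0.565], [-0.14, 0.985, 0.098], [-0.573, -0.0, -0.819]]
contact_force: [-0.7, 0.1, -2.8]
width: 0.0132
finger_force: 69.1
```

drive_tool(
  xyz=[
    [1, -22, -1],
    [3, -47, -3],
    [6, -71, -4],
    [8, -96, -6],
    [10, -120, -7],
  ],
  angular=[
    [0.7, 0, 1],
    [1.4, 0, 2],
    [2.2, 0, 3],
    [2.9, 0, 4.1],
    [3.6, 0, 5.1],
  ],
)

```text
time_s: 14.5
position: [0.4667, 0.1027, 0.1927]
eef_rot: [[-0.818, -0.063, 0.572], [-0.052, 0.998, 0.035], [-0.574, -0.001, -0.819]]
contact_force: [0.4, -0.0, -3.0]
width: 0.0129
finger_force: 69.1
```

drive_tool(
  xyz=[
    [1, -25, 0],
    [1, -49, 0],
    [1, -74, 1],
    [1, -86, 1],
    [1, -98, 2],
  ],
  angular=[
    [0.7, 0, 1],
    [1.4, 0, 2],
    [2.1, 0, 3],
    [2.1, 0, 3],
    [2.1, 0, 3],
  ],
)

```text
time_s: 15.12
position: [0.4776, 0.0051, 0.1909]
eef_rot: [[-0.821, 0.001, 0.57], [0.001, 1.0, -0.001], [-0.57, -0.001, -0.821]]
contact_force: [-0.1, -0.1, -2.6]
width: 0.0133
finger_force: 69.1
```

drive_tool(
  xyz=[
    [-1, -13, 1],
    [-2, -25, 2],
    [-2, -25, 2],
  ],
  angular=[
    [0, 0, 0],
    [0, 0, 0],
    [0, 0, 0],
  ],
)

```text
time_s: 15.5
position: [0.4804, -0.02, 0.1904]
eef_rot: [[-0.822, 0.003, 0.57], [0.002, 1.0, -0.002], [-0.57, -0.0, -0.822]]
contact_force: [0.2, 0.5, -2.5]
width: 0.013
finger_force: 69.1
```

Run:
```python
from plan import *
np.set_printoptions(precision=3,suppress=True)
s=bot.read_state();p,R=tool([.465,-.019,.206],0);print(s["time_s"],s["position"]-p,Ro.from_matrix(R.T@s["eef_rot"]).as_rotvec(),s["joint_positions"],s["finger_force"])
for c in("side","scene"):
    bot.grab_frame(c)
    for n in("scoop_grip","scoop_lip","ball0_center"): print(c,n,[d["location"]+[d["confidence"]] for d in bot.spot_in(c,n)])
    print(proj(c,[[.465,-.019,.206],[.587,-.019,.145]]))
# case roof front edge check by flap-down view; plan entry
def G(lip,phi): return np.array(lip)+[-.122*np.cos(phi)+.061*np.sin(phi),0,.122*np.sin(phi)+.061*np.cos(phi)]
w=[]
for x,m in((.49,10),(.56,20),(.585,10)): w.append(tool([x,-.019,.2],0)+(m,))
plan(w)
```

```text
15.5 [ 0.004 -0.001 -0.   ] [0.002 0.004 0.002] [-0.186 -0.844  2.127  0.109  1.261 -1.756] 69.1162633895874
side scoop_grip [[225.9, 164.6, 0.73], [319.2, 228.2, 0.59], [309.3, 219.3, 0.35]]
side scoop_lip [[315.7, 228.9, 0.57], [228.3, 170.1, 0.54]]
side ball0_center []
[[297.788 210.903]
 [339.739 225.951]]
scene scoop_grip [[319.5, 217.1, 0.96], [332.7, 90.8, 0.62]]
scene scoop_lip [[316.3, 212.7, 0.81], [331.9, 88.3, 0.77], [326.4, 246.4, 0.54]]
scene ball0_center [[296.3, 215.6, 0.6]]
[[297.839 193.728]
 [335.638 227.418]]
{"xyz": [[-4, 0, 6], [-9, 0, 11], [-13, 0, 17], [-27, 0, 27], [-42, 0, 37]], "angular": [[0.0, -0.1, 0.0], [0.0, -0.1, 0.0], [0.0, -0.2, 0.0], [0.0, -0.2, 0.0], [0.0, -0.2, 0.0]]}
{"xyz": [[-14, 0, 10], [-28, 0, 20], [-35, 0, 25], [-42, 0, 30], [-49, 0, 34]], "angular": [[0.0, 0.0, 0.0], [0.0, 0.0, 0.0], [0.0, 0.0, 0.0], [0.0, 0.0, 0.0], [0.0, 0.0, 0.0]]}
```

drive_tool(
  xyz=[
    [-4, 0, 6],
    [-9, 0, 11],
    [-13, 0, 17],
    [-27, 0, 27],
    [-42, 0, 37],
  ],
  angular=[
    [0, 0, 0],
    [0, 0, 0],
    [0, 0, 0],
    [0, 0, 0],
    [0, 0, 0],
  ],
)

```text
time_s: 16.52
position: [0.5369, -0.0192, 0.1841]
eef_rot: [[-0.821, 0.001, 0.571], [0.0, 1.0, -0.001], [-0.571, -0.0, -0.821]]
contact_force: [-0.3, -0.9, -3.0]
width: 0.0129
finger_force: 69.1
```

drive_tool(
  xyz=[
    [-14, 0, 10],
    [-28, 0, 20],
    [-35, 0, 25],
    [-42, 0, 30],
    [-49, 0, 34],
  ],
  angular=[
    [0, 0, 0],
    [0, 0, 0],
    [0, 0, 0],
    [0, 0, 0],
    [0, 0, 0],
  ],
)

```text
time_s: 17.15
position: [0.5961, -0.0192, 0.1844]
eef_rot: [[-0.821, 0.001, 0.571], [0.0, 1.0, -0.001], [-0.571, -0.0, -0.821]]
contact_force: [0.0, -0.2, -2.3]
width: 0.013
finger_force: 69.1
```

Run:
```python
from plan import *
np.set_printoptions(precision=3,suppress=True)
s=bot.read_state();p,R=tool([.585,-.019,.2],0);print(s["position"]-p,s["joint_positions"],s["contact_force"])
def G(lip,phi): return np.array(lip)+[-.122*np.cos(phi)+.061*np.sin(phi),0,.122*np.sin(phi)+.061*np.cos(phi)]
w=[]
L0=np.array([.707,-.019,.139]);L1=np.array([.712,-.019,.118])
for i,d in enumerate(np.arange(5,51,5)):
    ph=np.radians(d);w.append(tool(G(L0+(L1-L0)*min(1,d/30),ph),0,ph)+(60,))
plan(w,deg=6,pad=4)
g=G(L1,np.radians(50));print(g)
```

```text
[ 0. -0. -0.] [-0.132 -0.46   1.907  0.084  1.093 -1.718] [ 0.013 -0.212 -2.304]
{"xyz": [[-8, 0, -2], [-16, 0, -3], [-24, 0, -4], [-33, 0, -3], [-42, 0, -2]], "angular": [[0.0, 4.8, 0.0], [0.0, 9.8, 0.0], [0.0, 14.8, 0.0], [0.0, 19.8, 0.0], [0.0, 24.8, 0.0]]}
{"xyz": [[-9, 0, -1], [-19, 0, -6], [-29, 0, -9], [-39, 0, -12], [-49, 0, -14]], "angular": [[0.0, 5.0, 0.0], [0.0, 10.0, 0.0], [0.0, 15.0, 0.0], [0.0, 20.0, 0.0], [0.0, 25.0, 0.0]]}
{"xyz": [[0, 0, 0], [0, 0, 0], [0, 0, 0], [0, 0, 0]], "angular": [[0.0, 0.0, 0.0], [0.0, 0.0, 0.0], [0.0, 0.0, 0.0], [0.0, 0.0, 0.0]]}
[ 0.68  -0.019  0.251]
```

drive_tool(
  xyz=[
    [-8, 0, -2],
    [-16, 0, -3],
    [-24, 0, -4],
    [-33, 0, -3],
    [-42, 0, -2],
  ],
  angular=[
    [0, 4.8, 0],
    [0, 9.8, 0],
    [0, 14.8, 0],
    [0, 19.8, 0],
    [0, 24.8, 0],
  ],
)

```text
time_s: 17.77
position: [0.63, -0.0192, 0.211]
eef_rot: [[-0.985, 0.001, 0.173], [0.001, 1.0, -0.001], [-0.173, -0.0, -0.985]]
contact_force: [0.8, 0.4, -1.6]
width: 0.0134
finger_force: 69.1
```

drive_tool(
  xyz=[
    [-9, 0, -1],
    [-19, 0, -6],
    [-29, 0, -9],
    [-39, 0, -12],
    [-49, 0, -14],
  ],
  angular=[
    [0, 5, 0],
    [0, 10, 0],
    [0, 15, 0],
    [0, 20, 0],
    [0, 25, 0],
  ],
)

```text
time_s: 18.4
position: [0.6761, -0.0193, 0.2333]
eef_rot: [[-0.966, 0.001, -0.258], [0.001, 1.0, -0.0], [0.258, -0.0, -0.966]]
contact_force: [-0.2, 0.3, -1.3]
width: 0.0129
finger_force: 69.1
```

drive_tool(
  xyz=[
    [0, 0, 0],
    [0, 0, 0],
    [0, 0, 0],
    [0, 0, 0],
  ],
  angular=[
    [0, 0, 0],
    [0, 0, 0],
    [0, 0, 0],
    [0, 0, 0],
  ],
)

```text
time_s: 18.9
position: [0.6744, -0.0192, 0.2347]
eef_rot: [[-0.967, 0.001, -0.255], [0.001, 1.0, -0.0], [0.255, -0.001, -0.967]]
contact_force: [0.5, -0.7, -2.0]
width: 0.0129
finger_force: 69.1
```

Run:
```python
from plan import *
np.set_printoptions(precision=3,suppress=True)
s=bot.read_state();print(s["joint_positions"],s["position"],s["contact_force"])
for c in("side","scene","wrist"):
    im=bot.grab_frame(c);cv2.imwrite(f"pics/{c}5.png",im[...,::-1])
    print(c,[[round(v) for v in d["location"]]+[d["confidence"]] for d in bot.spot_in(c,"ball0_center")])
```

```text
[-0.07   0.572  0.661 -0.022  2.166 -1.65 ] [ 0.674 -0.019  0.235] [ 0.545 -0.748 -2.022]
side []
scene []
wrist []
```

Run:
```python
import cv2,numpy as np
c=lambda f,x,y,w,h:cv2.resize(cv2.imread(f"pics/{f}.png")[y:y+h,x:x+w],(400,300),interpolation=cv2.INTER_CUBIC)
cv2.imwrite("pics/p5.png",np.vstack([np.hstack([c("side5",340,165,140,105),c("scene5",320,190,160,120)]),np.hstack([c("wrist5",160,0,320,240),c("wrist5",0,0,640,400)])]))
```

```text
(no output)
```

View pics/p5.png

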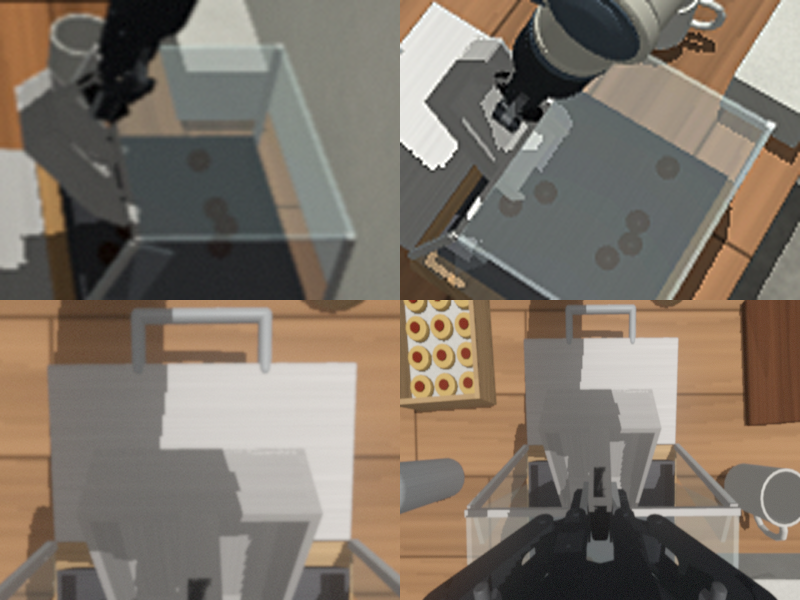

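The scene crop shows six balls in the tin at (667,167), (637,222), (628,243), (607,258), (545,192) and (510,205), so the scoop is empty. Reverse out.

Run:
```python
from plan import *
def G(lip,phi): return np.array(lip)+[-.122*np.cos(phi)+.061*np.sin(phi),0,.122*np.sin(phi)+.061*np.cos(phi)]
w=[];L0=np.array([.707,-.019,.145]);L1=np.array([.712,-.019,.118])
for d in np.arange(40,-1,-8):
    ph=np.radians(d);w.append(tool(G(L0+(L1-L0)*min(1,d/40),ph),0,ph)+(60,))
for g,y,m in(([.50,-.019,.21],0,50),([.465,.03,.21],0,50),([.455,.20,.21],.15,50),([.44,.355,.2],.313,50),([.4455,.353,.11],.313,40),([.4455,.353,.0925],.313,10)):
    w.append(tool(g,y)+(m,))
plan(w,deg=9.5,pad=2)
```

```text
{"xyz": [[8, 0, 7], [16, 0, 13], [30, 0, 20], [42, 0, 29], [52, 0, 39]], "angular": [[0.0, -5.0, 0.0], [0.0, -10.0, 0.0], [0.0, -18.0, 0.0], [0.0, -26.0, 0.0], [0.0, -34.0, 0.0]]}
{"xyz": [[12, 0, 5], [23, 0, 11], [63, 0, -5], [103, 0, -21], [119, 25, -26]], "angular": [[0.0, -8.0, 0.0], [0.0, -16.0, 0.0], [0.0, -16.0, 0.0], [0.0, -16.0, 0.0], [0.0, -16.0, 0.0]]}
{"xyz": [[14, 24, -10], [16, 67, -12], [19, 110, -13], [21, 153, -15], [23, 196, -16]], "angular": [[0.0, 0.0, 0.0], [-1.3, 0.0, -1.8], [-2.5, 0.0, -3.5], [-3.7, 0.0, -5.3], [-5.0, 0.0, -7.1]]}
{"xyz": [[-1, 39, 3], [-1, 78, 6], [-1, 118, 9], [-1, 157, 13], [14, 156, 38]], "angular": [[-1.3, 0.0, -1.9], [-2.6, 0.0, -3.8], [-4.0, 0.0, -5.7], [-5.3, 0.0, -7.6], [-5.3, 0.0, -7.6]]}
{"xyz": [[16, -1, 26], [32, -2, 51], [37, -2, 58], [42, -2, 65], [42, -2, 65]], "angular": [[0.0, 0.0, 0.0], [0.0, 0.0, 0.0], [0.0, 0.0, 0.0], [0.0, 0.0, 0.0], [0.0, 0.0, 0.0]]}
{"xyz": [[0, 0, 0]], "angular": [[0.0, 0.0, 0.0]]}
```

drive_tool(
  xyz=[
    [8, 0, 7],
    [16, 0, 13],
    [30, 0, 20],
    [42, 0, 29],
    [52, 0, 39],
  ],
  angular=[
    [0, -5, 0],
    [0, -10, 0],
    [0, -18, 0],
    [0, -26, 0],
    [0, -34, 0],
  ],
)

```text
time_s: 19.82
position: [0.6141, -0.0192, 0.2091]
eef_rot: [[-0.944, 0.001, 0.331], [0.0, 1.0, -0.001], [-0.331, -0.001, -0.944]]
contact_force: [-0.1, 0.1, -1.1]
width: 0.0133
finger_force: 69.2
```

Run:
```python
from plan import *
def G(lip,phi): return np.array(lip)+[-.122*np.cos(phi)+.061*np.sin(phi),0,.122*np.sin(phi)+.061*np.cos(phi)]
w=[];L0=np.array([.707,-.019,.145]);L1=np.array([.712,-.019,.118])
print(bot.read_state()["position"])
for d in (8,0):
    ph=np.radians(d);w.append(tool(G(L0+(L1-L0)*min(1,d/40),ph),0,ph)+(60,))
for g,y,m in(([.505,-.019,.21],0,45),([.48,.03,.21],0,50),([.465,.20,.21],.15,50),([.445,.355,.2],.313,50),([.4455,.353,.11],.313,40),([.4455,.353,.0925],.313,10)):
    w.append(tool(g,y)+(m,))
plan(w,deg=9.5,pad=2)
```

```text
[ 0.61408021 -0.01919696  0.20907505]
{"xyz": [[12, 0, 5], [23, 0, 12], [60, 0, -4], [97, 0, -19], [109, 25, -23]], "angular": [[0.0, -7.7, 0.0], [0.0, -15.7, 0.0], [0.0, -15.7, 0.0], [0.0, -15.7, 0.0], [0.0, -15.7, 0.0]]}
{"xyz": [[11, 24, -7], [14, 67, -9], [17, 110, -12], [20, 153, -14], [23, 196, -16]], "angular": [[0.0, 0.0, 0.0], [-1.3, 0.0, -1.8], [-2.5, 0.0, -3.5], [-3.7, 0.0, -5.3], [-5.0, 0.0, -7.0]]}
{"xyz": [[1, 39, 3], [2, 79, 5], [2, 118, 8], [3, 158, 10], [20, 157, 35]], "angular": [[-1.3, 0.0, -2.0], [-2.7, 0.0, -3.9], [-4.0, 0.0, -5.8], [-5.3, 0.0, -7.7], [-5.3, 0.0, -7.7]]}
{"xyz": [[18, -1, 24], [35, -1, 49], [40, -1, 56], [45, -1, 63], [45, -1, 63]], "angular": [[0.0, 0.0, 0.0], [0.0, 0.0, 0.0], [0.0, 0.0, 0.0], [0.0, 0.0, 0.0], [0.0, 0.0, 0.0]]}
{"xyz": [[0, 0, 0]], "angular": [[0.0, 0.0, 0.0]]}
```

drive_tool(
  xyz=[
    [12, 0, 5],
    [23, 0, 12],
    [60, 0, -4],
    [97, 0, -19],
    [109, 25, -23],
  ],
  angular=[
    [0, -7.7, 0],
    [0, -15.7, 0],
    [0, -15.7, 0],
    [0, -15.7, 0],
    [0, -15.7, 0],
  ],
)

```text
time_s: 20.45
position: [0.5024, 0.0047, 0.1947]
eef_rot: [[-0.822, 0.004, 0.57], [0.003, 1.0, -0.003], [-0.57, -0.001, -0.822]]
contact_force: [0.4, -0.0, -0.6]
width: 0.0135
finger_force: 69.2
```

drive_tool(
  xyz=[
    [11, 24, -7],
    [14, 67, -9],
    [17, 110, -12],
    [20, 153, -14],
    [23, 196, -16],
  ],
  angular=[
    [0, 0, 0],
    [-1.3, 0, -1.8],
    [-2.5, 0, -3.5],
    [-3.7, 0, -5.3],
    [-5, 0, -7],
  ],
)

```text
time_s: 21.08
position: [0.4754, 0.2032, 0.1944]
eef_rot: [[-0.813, -0.15, 0.563], [-0.123, 0.989, 0.087], [-0.569, 0.002, -0.822]]
contact_force: [0.6, 1.2, -1.1]
width: 0.0131
finger_force: 69.3
```

drive_tool(
  xyz=[
    [1, 39, 3],
    [2, 79, 5],
    [2, 118, 8],
    [3, 158, 10],
    [20, 157, 35],
  ],
  angular=[
    [-1.3, 0, -2],
    [-2.7, 0, -3.9],
    [-4, 0, -5.8],
    [-5.3, 0, -7.7],
    [-5.3, 0, -7.7],
  ],
)

```text
time_s: 21.7
position: [0.4561, 0.3607, 0.1572]
eef_rot: [[-0.78, -0.311, 0.543], [-0.253, 0.95, 0.181], [-0.573, 0.004, -0.82]]
contact_force: [1.2, -0.9, -2.3]
width: 0.0133
finger_force: 69.4
```

Run:
```python
from plan import *
np.set_printoptions(precision=3,suppress=True)
s=bot.read_state();print(s["position"],s["joint_positions"])
plan([tool([.4455,.353,.108],.313)+(30,),tool([.4455,.353,.0925],.313)+(8,)],pad=1)
```

```text
[0.456 0.361 0.157] [ 0.75  -0.45   1.948 -0.272  1.092 -1.078]
{"xyz": [[13, -1, 17], [26, -3, 35], [38, -4, 52], [43, -4, 59], [47, -4, 65]], "angular": [[0.1, 0.0, 0.0], [0.2, 0.0, 0.0], [0.3, -0.1, 0.0], [0.3, -0.1, 0.0], [0.3, -0.1, 0.0]]}
{"xyz": [[0, 0, 0]], "angular": [[0.0, 0.0, 0.0]]}
```

drive_tool(
  xyz=[
    [13, -1, 17],
    [26, -3, 35],
    [38, -4, 52],
    [43, -4, 59],
    [47, -4, 65],
  ],
  angular=[
    [0.1, 0, 0],
    [0.2, 0, 0],
    [0.3, 0, 0],
    [0.3, 0, 0],
    [0.3, 0, 0],
  ],
)

```text
time_s: 22.32
position: [0.4571, 0.3536, 0.0771]
eef_rot: [[-0.78, -0.304, 0.547], [-0.251, 0.953, 0.172], [-0.573, -0.003, -0.82]]
contact_force: [-11.4, -11.0, 20.7]
width: 0.013
finger_force: 73.3
```

drive_tool(
  xyz=[
    [0, 0, 0],
    [0, 0, 0],
  ],
  angular=[
    [0, 0, 0],
    [0, 0, 0],
  ],
)

```text
time_s: 22.58
position: [0.4572, 0.3539, 0.0772]
eef_rot: [[-0.78, -0.304, 0.547], [-0.251, 0.953, 0.173], [-0.573, -0.002, -0.819]]
contact_force: [-1.4, -3.6, 5.9]
width: 0.0133
finger_force: 70.5
```

drive_tool(
  xyz=[
    [0, 0, 0],
    [0, 0, 0],
    [0, 0, 0],
    [0, 0, 0],
    [0, 0, 0],
  ],
  angular=[
    [0, 0, 0],
    [0, 0, 0],
    [0, 0, 0],
    [0, 0, 0],
    [0, 0, 0],
  ],
  jaw=0.6,
)

```text
time_s: 23.2
position: [0.4558, 0.3535, 0.0743]
eef_rot: [[-0.782, -0.305, 0.543], [-0.252, 0.952, 0.171], [-0.57, -0.003, -0.822]]
contact_force: [-0.4, -0.0, -0.7]
width: 0.0512
finger_force: 0.0
```

drive_tool(
  xyz=[
    [0, 0, -15],
    [0, 0, -40],
    [0, 0, -80],
    [0, 0, -110],
    [0, 0, -110],
  ],
  angular=[
    [0, 0, 0],
    [0, 0, 0],
    [0, 0, 0],
    [0, 0, 0],
    [0, 0, 0],
  ],
)

```text
time_s: 23.82
position: [0.3961, 0.3356, 0.1693]
eef_rot: [[-0.779, -0.306, 0.547], [-0.25, 0.952, 0.176], [-0.575, 0.0, -0.818]]
contact_force: [0.6, 0.5, 0.1]
width: 0.0509
finger_force: 0.0
```

Run:
```python
from plan import *
np.set_printoptions(precision=3,suppress=True)
s=bot.read_state();print(s["time_s"],s["position"],s["joint_positions"],s["width"])
g={}
for c in("scene","side"):
    im=bot.grab_frame(c);cv2.imwrite(f"pics/{c}6.png",im[...,::-1])
    for n in("scoop_grip","scoop","flap_bar"): g[c,n]=[d["location"] for d in bot.spot_in(c,n)]; print(c,n,np.round(g[c,n]).tolist())
    u=np.array([np.cos(.313),np.sin(.313),0]);o=np.array([.488,.367,.014])
    print(proj(c,[[.4455,.353,.092],o+.077*u+[0,0,.017],[.4445,-.019,.064]]).round(1).tolist())
D=Rz([0,0,-1],[-1,0,0])
plan([([.43,.33,.25],Rz([0,0,-1],[-.308,.951,0]),50),([.445,-.0216,.17],D,55),([.445,-.0216,.085],D,40),([.445,-.0216,.046],D,20)],deg=9.5,pad=1)
```

```text
23.825 [0.396 0.336 0.169] [ 0.822 -0.639  2.052 -0.307  1.195 -1.025] 0.05090491533359033
scene scoop_grip [[376.0, 140.0], [322.0, 92.0]]
scene scoop [[323.0, 94.0], [375.0, 142.0]]
scene flap_bar [[325.0, 237.0], [374.0, 143.0]]
[[365.2, 126.0], [400.2, 146.1], [295.5, 214.8]]
side scoop_grip [[302.0, 173.0], [232.0, 158.0]]
side scoop [[238.0, 161.0], [298.0, 172.0]]
side flap_bar [[326.0, 251.0]]
[[292.3, 163.0], [323.4, 169.8], [291.2, 245.1]]
{"xyz": [[-19, -4, -13], [-37, -7, -27], [-56, -11, -40], [-75, -15, -54], [-59, -57, -52]], "angular": [[-0.1, 8.7, 0.0], [-0.1, 17.3, -0.1], [-0.2, 26.0, -0.1], [-0.3, 34.6, -0.1], [-3.0, 34.5, -8.9]]}
{"xyz": [[18, -40, 10], [36, -80, 20], [55, -120, 30], [73, -160, 40], [91, -200, 50]], "angular": [[0.0, 0.0, -9.0], [0.0, 0.0, -18.0], [0.0, 0.0, -27.0], [0.0, 0.0, -36.0], [0.0, 0.0, -45.0]]}
{"xyz": [[41, -16, 10], [83, -31, 20], [83, -31, 48], [83, -31, 77], [83, -31, 105]], "angular": [[0.0, 0.0, -9.0], [0.0, 0.0, -18.0], [0.0, 0.0, -18.0], [0.0, 0.0, -18.0], [0.0, 0.0, -18.0]]}
{"xyz": [[0, 0, 20], [0, 0, 39], [0, 0, 39]], "angular": [[0.0, 0.0, 0.0], [0.0, 0.0, 0.0], [0.0, 0.0, 0.0]]}
```

Run:
```python
from plan import *
D=Rz([0,0,-1],[1,0,0])
plan([([.43,.33,.25],Rz([0,0,-1],[-.308,.951,0]),50),([.445,-.0216,.17],D,55),([.445,-.0216,.085],D,40),([.445,-.0216,.046],D,20)],deg=9.5,pad=1)
```

```text
{"xyz": [[-19, -4, -13], [-37, -7, -27], [-56, -11, -40], [-75, -15, -54], [-64, -43, -52]], "angular": [[-0.1, 8.7, 0.0], [-0.1, 17.3, -0.1], [-0.2, 26.0, -0.1], [-0.3, 34.6, -0.1], [2.4, 34.6, 8.6]]}
{"xyz": [[3, -29, 6], [7, -58, 13], [10, -87, 19], [13, -117, 26], [16, -146, 33]], "angular": [[0.0, 0.0, 9.0], [0.0, 0.0, 18.0], [0.0, 0.0, 27.0], [0.0, 0.0, 36.0], [0.0, 0.0, 45.0]]}
{"xyz": [[-18, -23, 6], [-36, -46, 13], [-54, -69, 20], [-73, -92, 26], [-91, -115, 33]], "angular": [[0.0, 0.0, 9.0], [0.0, 0.0, 18.0], [0.0, 0.0, 26.9], [0.0, 0.0, 35.9], [0.0, 0.0, 44.9]]}
{"xyz": [[-29, -3, 7], [-29, -3, 35], [-29, -3, 63], [-29, -3, 92], [-29, -3, 111]], "angular": [[0.0, 0.0, 9.0], [0.0, 0.0, 9.0], [0.0, 0.0, 9.0], [0.0, 0.0, 9.0], [0.0, 0.0, 9.0]]}
{"xyz": [[0, 0, 20], [0, 0, 20]], "angular": [[0.0, 0.0, 0.0], [0.0, 0.0, 0.0]]}
```

drive_tool(
  xyz=[
    [-19, -4, -13],
    [-37, -7, -27],
    [-56, -11, -40],
    [-75, -15, -54],
    [-64, -43, -52],
  ],
  angular=[
    [-0.1, 8.7, 0],
    [-0.1, 17.3, -0.1],
    [-0.2, 26, -0.1],
    [-0.3, 34.6, -0.1],
    [2.4, 34.6, 8.6],
  ],
)

```text
time_s: 24.85
position: [0.435, 0.3024, 0.2416]
eef_rot: [[-0.988, -0.152, -0.005], [-0.152, 0.988, -0.001], [0.005, 0.0, -1.0]]
contact_force: [0.5, -0.9, -0.8]
width: 0.0511
finger_force: 0.0
```

drive_tool(
  xyz=[
    [3, -29, 6],
    [7, -58, 13],
    [10, -87, 19],
    [13, -117, 26],
    [16, -146, 33],
  ],
  angular=[
    [0, 0, 9],
    [0, 0, 18],
    [0, 0, 27],
    [0, 0, 36],
    [0, 0, 45],
  ],
)

```text
time_s: 25.48
position: [0.4382, 0.1532, 0.21]
eef_rot: [[-0.805, 0.593, 0.0], [0.593, 0.805, 0.002], [0.001, 0.001, -1.0]]
contact_force: [0.4, -0.2, -0.2]
width: 0.051
finger_force: 0.0
```

drive_tool(
  xyz=[
    [-18, -23, 6],
    [-36, -46, 13],
    [-54, -69, 20],
    [-73, -92, 26],
    [-91, -115, 33],
  ],
  angular=[
    [0, 0, 9],
    [0, 0, 18],
    [0, 0, 26.9],
    [0, 0, 35.9],
    [0, 0, 44.9],
  ],
)

```text
time_s: 26.1
position: [0.444, 0.0067, 0.1768]
eef_rot: [[-0.152, 0.988, 0.0], [0.988, 0.152, 0.002], [0.002, 0.001, -1.0]]
contact_force: [0.4, -0.3, 0.4]
width: 0.0511
finger_force: 0.0
```

Run:
```python
from plan import *
np.set_printoptions(precision=3,suppress=True)
s=bot.read_state();print(s["time_s"],s["position"],s["joint_positions"],s["width"])
bot.grab_frame("wrist");l=bot.spot_in("wrist","flap_bar");print(l,[atz("wrist",d["location"],.064) for d in l],proj("wrist",[.4445,-.019,.064]))
D=Rz([0,0,-1],[1,0,0])
plan([([.445,-.0216,.085],D,40),([.445,-.0216,.046],D,20)],deg=9.5,pad=1)
```

```text
26.1 [0.444 0.007 0.177] [-0.063 -0.34   1.723  0.002  1.758 -0.215] 0.0510600389865655
[] [] [[316.601 224.603]]
{"xyz": [[-9, -1, 30], [-18, -2, 61], [-27, -3, 91], [-27, -3, 110], [-27, -3, 130]], "angular": [[0.0, 0.0, 2.9], [-0.1, 0.0, 5.8], [-0.1, -0.1, 8.7], [-0.1, -0.1, 8.7], [-0.1, -0.1, 8.7]]}
{"xyz": [[0, 0, 0]], "angular": [[0.0, 0.0, 0.0]]}
```

drive_tool(
  xyz=[
    [-9, -1, 30],
    [-18, -2, 61],
    [-27, -3, 91],
    [-27, -3, 110],
    [-27, -3, 130],
  ],
  angular=[
    [0, 0, 2.9],
    [0, 0, 5.8],
    [0, 0, 8.7],
    [0, 0, 8.7],
    [0, 0, 8.7],
  ],
)

```text
time_s: 26.82
position: [0.4457, -0.0184, 0.047]
eef_rot: [[-0.009, 1.0, 0.001], [1.0, 0.009, 0.002], [0.002, 0.001, -1.0]]
contact_force: [0.3, 0.6, -0.7]
width: 0.051
finger_force: 0.0
```

drive_tool(
  xyz=[
    [0, 0, 0],
    [0, 0, 0],
    [0, 0, 0],
    [0, 0, 0],
    [0, 0, 0],
  ],
  angular=[
    [0, 0, 0],
    [0, 0, 0],
    [0, 0, 0],
    [0, 0, 0],
    [0, 0, 0],
  ],
  jaw=0,
  newtons=30,
)

```text
time_s: 27.45
position: [0.445, -0.0188, 0.0486]
eef_rot: [[-0.007, 1.0, 0.0], [1.0, 0.007, 0.002], [0.002, 0.0, -1.0]]
contact_force: [-4.6, 1.1, 1.6]
width: 0.0105
finger_force: 29.7
```

Run:
```python
from plan import *
s=bot.read_state();p=s["position"];print(s["width"],p,s["finger_force"])
D=Rz([0,0,-1],[1,0,0]);dx=p[0]-.4445;dz=p[2]-.0635;print(dx,dz)
w=[]
for t in np.linspace(1.85,0.0,20)[1:]:
    a=.349-t;k=t/1.85; w.append(([.639+.195*np.sin(a)+dx*k,p[1],.05+.195*np.cos(a)+dz],D,60))
plan(w,pad=1)
```

```text
0.010478044035351054 [ 0.44503069 -0.01875415  0.04856265] 29.745876789093018
0.0005306943031176958 -0.014937351304085855
{"xyz": [[0, 2, -19], [0, 6, -37], [0, 12, -56], [0, 20, -73], [0, 29, -90]], "angular": [[0.0, -0.1, 0.4], [0.0, -0.1, 0.4], [0.0, -0.1, 0.4], [0.0, -0.1, 0.4], [0.0, -0.1, 0.4]]}
{"xyz": [[0, 11, -15], [0, 23, -30], [0, 36, -43], [0, 51, -55], [0, 67, -65]], "angular": [[0.0, 0.0, 0.0], [0.0, 0.0, 0.0], [0.0, 0.0, 0.0], [0.0, 0.0, 0.0], [0.0, 0.0, 0.0]]}
{"xyz": [[0, 17, -9], [0, 35, -16], [0, 53, -21], [0, 71, -25], [0, 90, -26]], "angular": [[0.0, 0.0, 0.0], [0.0, 0.0, 0.0], [0.0, 0.0, 0.0], [0.0, 0.0, 0.0], [0.0, 0.0, 0.0]]}
{"xyz": [[0, 19, 0], [0, 38, 2], [0, 57, 6], [0, 75, 11], [0, 75, 11]], "angular": [[0.0, 0.0, 0.0], [0.0, 0.0, 0.0], [0.0, 0.0, 0.0], [0.0, 0.0, 0.0], [0.0, 0.0, 0.0]]}
```

drive_tool(
  xyz=[
    [0, 2, -19],
    [0, 6, -37],
    [0, 12, -56],
    [0, 20, -73],
    [0, 29, -90],
  ],
  angular=[
    [0, 0, 0.4],
    [0, 0, 0.4],
    [0, 0, 0.4],
    [0, 0, 0.4],
    [0, 0, 0.4],
  ],
)

```text
time_s: 28.08
position: [0.4712, -0.0186, 0.1394]
eef_rot: [[0.0, 1.0, -0.008], [1.0, -0.0, 0.003], [0.003, -0.008, -1.0]]
contact_force: [-15.5, 1.3, 3.8]
width: 0.0107
finger_force: 29.4
```

drive_tool(
  xyz=[
    [0, 11, -15],
    [0, 23, -30],
    [0, 36, -43],
    [0, 51, -55],
    [0, 67, -65],
  ],
  angular=[
    [0, 0, 0],
    [0, 0, 0],
    [0, 0, 0],
    [0, 0, 0],
    [0, 0, 0],
  ],
)

```text
time_s: 28.7
position: [0.5399, -0.0184, 0.2104]
eef_rot: [[-0.0, 1.0, 0.003], [1.0, 0.0, 0.003], [0.003, 0.003, -1.0]]
contact_force: [-17.9, 3.5, 21.8]
width: 0.0105
finger_force: 30.8
```

drive_tool(
  xyz=[
    [0, 17, -9],
    [0, 35, -16],
    [0, 53, -21],
    [0, 71, -25],
    [0, 90, -26],
  ],
  angular=[
    [0, 0, 0],
    [0, 0, 0],
    [0, 0, 0],
    [0, 0, 0],
    [0, 0, 0],
  ],
)

```text
time_s: 29.32
position: [0.6323, -0.0179, 0.235]
eef_rot: [[-0.001, 1.0, 0.008], [1.0, 0.001, 0.004], [0.004, 0.008, -1.0]]
contact_force: [-4.3, 4.3, 12.5]
width: 0.0105
finger_force: 32.3
```

drive_tool(
  xyz=[
    [0, 19, 0],
    [0, 38, 2],
    [0, 57, 6],
    [0, 75, 11],
    [0, 75, 11],
  ],
  angular=[
    [0, 0, 0],
    [0, 0, 0],
    [0, 0, 0],
    [0, 0, 0],
    [0, 0, 0],
  ],
)

```text
time_s: 29.95
position: [0.703, -0.0178, 0.2227]
eef_rot: [[-0.001, 1.0, -0.005], [1.0, 0.001, 0.004], [0.004, -0.005, -1.0]]
contact_force: [-22.7, 4.4, 10.4]
width: 0.0108
finger_force: 33.6
```

drive_tool(
  xyz=[
    [0, 2, 0],
    [0, 2, 0],
    [0, 2, 0],
  ],
  angular=[
    [0, 0, 0],
    [0, 0, 0],
    [0, 0, 0],
  ],
)

```text
time_s: 30.32
position: [0.7031, -0.0178, 0.2227]
eef_rot: [[-0.001, 1.0, -0.008], [1.0, 0.001, 0.004], [0.004, -0.008, -1.0]]
contact_force: [-28.8, 5.0, 10.3]
width: 0.011
finger_force: 33.9
```

drive_tool(
  xyz=[
    [0, -3, 0],
    [0, -3, 0],
    [0, -3, 0],
    [0, -3, 0],
    [0, -3, -10],
  ],
  angular=[
    [0, 0, 0],
    [0, 0, 0],
    [0, 0, 0],
    [0, 0, 0],
    [0, 0, 0],
  ],
  jaw=0.5,
)

```text
time_s: 30.95
position: [0.7049, -0.0194, 0.2266]
eef_rot: [[0.001, 1.0, -0.002], [1.0, -0.001, 0.002], [0.002, -0.002, -1.0]]
contact_force: [-0.5, -0.0, -0.9]
width: 0.0428
finger_force: 0.0
```

drive_tool(
  xyz=[
    [0, -3, -30],
    [0, -10, -70],
    [-20, -30, -100],
    [-20, -60, -110],
    [-20, -60, -110],
  ],
  angular=[
    [0, 0, 0],
    [0, 0, 0],
    [0, 0, 0],
    [0, 0, 0],
    [0, 0, 0],
  ],
)

```text
time_s: 31.58
position: [0.6442, -0.0398, 0.3415]
eef_rot: [[0.001, 1.0, 0.006], [1.0, -0.001, 0.001], [0.001, 0.006, -1.0]]
contact_force: [0.0, 0.3, 0.1]
width: 0.0427
finger_force: 0.0
```

Run:
```python
from h import *
np.set_printoptions(precision=3,suppress=True)
s=bot.read_state();print(s["time_s"],s["position"],s["contact_force"])
for c in("wrist","side","scene"):
    im=bot.grab_frame(c);cv2.imwrite(f"pics/{c}7.png",im[...,::-1])
    print(c,[d["location"]+[d["confidence"]] for d in bot.spot_in(c,"flap_bar")],[[round(v) for v in d["location"]] for d in bot.spot_in(c,"ball0_center")],[[round(v) for v in d["location"]] for d in bot.spot_in(c,"scoop")])
    for th in(0,.05,.1,.15):
        a=.349-th;print(th,proj(c,[[.639+.195*np.sin(a),y,.05+.195*np.cos(a)] for y in(-.074,-.019,.036)]).round(1).tolist())
# bar profile in the wrist view: grey rows near the bar's centre
im=cv2.imread("pics/wrist7.png");g=cv2.cvtColor(im,cv2.COLOR_BGR2GRAY)
```

```text
31.575 [ 0.644 -0.04   0.342] [0.036 0.341 0.091]
wrist [[346.2, 145.2, 0.97]] [] []
0 [[387.1, 238.9], [391.3, 178.2], [396.1, 109.5]]
0.05 [[377.4, 240.3], [381.0, 179.0], [385.2, 109.4]]
0.1 [[367.2, 241.5], [370.2, 179.7], [373.7, 109.4]]
0.15 [[356.5, 242.6], [358.9, 180.3], [361.6, 109.3]]
side [[367.0, 229.2, 0.61], [362.5, 182.1, 0.5], [228.8, 327.1, 0.19]] [[245, 186]] [[238, 158], [300, 173]]
0 [[386.9, 217.1], [384.0, 203.4], [381.2, 190.6]]
0.05 [[383.6, 216.3], [380.8, 202.6], [378.2, 189.8]]
0.1 [[380.3, 215.6], [377.6, 201.9], [375.0, 189.1]]
0.15 [[376.9, 215.1], [374.3, 201.4], [371.8, 188.5]]
scene [[359.1, 244.4, 0.55]] [] [[385, 145]]
0 [[363.4, 253.3], [375.5, 236.2], [387.2, 219.8]]
0.05 [[360.2, 250.8], [372.4, 233.8], [384.2, 217.4]]
0.1 [[357.0, 248.3], [369.3, 231.3], [381.1, 215.0]]
0.15 [[353.7, 245.9], [366.1, 229.0], [377.9, 212.7]]
```

Run:
```python
import cv2
g=cv2.cvtColor(cv2.imread("pics/wrist7.png"),cv2.COLOR_BGR2GRAY)
for r in(60,90,105,115,125,140,160,180): print(r,[int(v) for v in g[r,330:430:2]])
```

```text
60 [147, 149, 148, 149, 149, 150, 147, 150, 147, 148, 151, 148, 149, 149, 149, 149, 152, 165, 192, 192, 187, 142, 80, 155, 212, 216, 210, 166, 122, 120, 120, 119, 121, 121, 118, 118, 118, 119, 121, 120, 119, 118, 117, 117, 118, 118, 116, 116, 115, 117]
90 [146, 146, 149, 150, 150, 147, 146, 146, 147, 149, 149, 149, 149, 149, 148, 152, 150, 179, 193, 190, 171, 99, 122, 199, 214, 213, 182, 127, 122, 123, 122, 122, 120, 121, 117, 122, 121, 118, 118, 121, 121, 121, 117, 117, 116, 116, 119, 119, 119, 118]
105 [148, 147, 146, 148, 149, 149, 149, 147, 146, 150, 151, 148, 149, 146, 147, 146, 142, 140, 142, 141, 141, 141, 142, 137, 141, 140, 138, 141, 147, 166, 178, 192, 188, 178, 163, 133, 120, 119, 117, 117, 117, 117, 119, 113, 117, 114, 117, 115, 115, 116]
115 [145, 148, 148, 150, 147, 149, 150, 148, 148, 148, 152, 150, 149, 149, 151, 150, 159, 179, 165, 123, 98, 92, 109, 113, 116, 115, 112, 123, 150, 168, 182, 190, 184, 175, 155, 123, 119, 117, 119, 119, 119, 118, 118, 118, 115, 114, 119, 116, 114, 115]
125 [147, 146, 147, 149, 147, 149, 148, 150, 149, 148, 149, 150, 149, 150, 151, 150, 1
[... 231 characters left out ...]
, 148, 150, 150, 150, 174, 192, 189, 171, 104, 130, 197, 196, 139, 119, 119, 146, 165, 175, 186, 185, 176, 160, 129, 117, 119, 117, 117, 115, 116, 115, 118, 114, 116, 117, 116, 115, 115, 114]
160 [150, 147, 147, 147, 150, 149, 151, 147, 149, 150, 151, 148, 150, 151, 150, 155, 185, 191, 186, 145, 91, 161, 202, 194, 136, 118, 129, 157, 171, 182, 185, 180, 166, 138, 118, 114, 116, 116, 113, 114, 115, 113, 112, 112, 117, 114, 114, 113, 114, 111]
180 [148, 149, 149, 146, 148, 146, 149, 148, 147, 151, 148, 145, 150, 152, 148, 163, 188, 190, 177, 111, 116, 186, 202, 167, 119, 121, 146, 165, 178, 185, 180, 175, 153, 121, 114, 113, 113, 114, 112, 114, 114, 115, 113, 113, 112, 115, 116, 117, 114, 114]
```

```bash
python3 -c "
from rig import bot
print(bot.close_job())"
```

```text
the job is handed in; nothing more can be done
None
```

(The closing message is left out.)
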